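Stand the chopping boards in the rack, graded by size

TASK

Take the three white chopping boards from their drip stands and stand them upright in the three middle slots of the wooden rack, one to a slot, long edge down, about centred along the slot and fully down on the slot's floor, in order of size with the largest next to the steel tray and the smallest next to the wooden bread paddle. Lower them in gently rather than dropping them, leave the tray and the paddle standing in their slots, and do not knock or shift the glass bowl, the oil bottle or the mug.

Things in the scene. Friction and masses are not known exactly. Their poses are not given: they have to be found in the camera images.
- board_small: small white plastic chopping board, plain rectangle 130 wide x 112 high x 12 mm thick, about 140 g. Starts leaning in a drip stand, long edge down, its top tipped 35 degrees from upright towards the robot's right (-y), within about 15 degrees. Origin: centre of its lower long edge; x: through the thickness; y: along the long edge; z: from the lower edge to the upper edge
- board_medium: medium white plastic chopping board, plain rectangle 155 wide x 130 high x 12 mm thick, about 200 g. Starts leaning in a drip stand, long edge down, its top tipped 35 degrees from upright towards the robot's right (-y), within about 15 degrees. Origin: centre of its lower long edge; x: through the thickness; y: along the long edge; z: from the lower edge to the upper edge
- board_large: large white plastic chopping board, plain rectangle 180 wide x 150 high x 12 mm thick, about 280 g. Starts leaning in a drip stand, long edge down, its top tipped 35 degrees from upright towards the robot's right (-y), within about 15 degrees. Origin: centre of its lower long edge; x: through the thickness; y: along the long edge; z: from the lower edge to the upper edge
- middle_small (a point): centre of the small board
- middle_medium (a point): centre of the medium board
- middle_large (a point): centre of the large board
- stand_small: fixed steel drip stand (100 x 100 mm foot) that holds the small board; all three alike. Origin: centre underside; the board leans to its -x; z up. The board's lower edge rests 24 mm up, over the origin, on a sloped ledge with a lip 9 mm high on the +x side; a back rest 90 mm wide lies under its lower face (-x side), up to 55 mm along it from the lower edge
- stand_medium: fixed steel drip stand (100 x 100 mm foot) that holds the medium board; all three alike. Origin: centre underside; the board leans to its -x; z up. The board's lower edge rests 24 mm up, over the origin, on a sloped ledge with a lip 9 mm high on the +x side; a back rest 90 mm wide lies under its lower face (-x side), up to 55 mm along it from the lower edge
- stand_large: fixed steel drip stand (100 x 100 mm foot) that holds the large board; all three alike. Origin: centre underside; the board leans to its -x; z up. The board's lower edge rests 24 mm up, over the origin, on a sloped ledge with a lip 9 mm high on the +x side; a back rest 90 mm wide lies under its lower face (-x side), up to 55 mm along it from the lower edge
- rack: fixed wooden rack, base 130 (x) x 246 (y) mm, 15 mm thick, carrying six blocks 110 mm long (x) that leave five parallel slots along x, each 18 mm wide, with centres at y = -88, -44, 0, 44 and 88 mm. Slot floor 15 mm, top of the blocks 65 mm above the underside. Origin: centre of the underside; z up. The two end slots are taken by the tray and the paddle
- steel_tray: plain rectangular steel tray with a low rim, 150 x 110 x 12 mm. It already stands on edge in the rack, in one end slot or the other, to be left there. Origin: centre of its lower edge; x: through the thickness, z up
- bread_paddle: dark wooden bread paddle, 150 x 90 x 12 mm with a stub handle 36 mm wide rising 35 mm more at the top. It already stands on edge in the rack, in one end slot or the other, to be left there. Origin: centre of its lower edge; x: through the thickness, z up
- glass_bowl: glass bowl, 120 mm across, 70 mm high; bystander. Origin: centre of the underside
- oil_bottle: amber oil bottle, 60 mm across, 200 mm high; bystander. Origin: centre of the underside
- mug: white mug, 76 mm across, 85 mm high, handle on its y side; bystander. Origin: centre of the underside
Not all that is in view belongs to the job. What is shaped like the board_medium but purple is not meant.

How it is judged:
At the end, for the whole second after the job is handed in: Large board in the slot next to the tray, medium in the middle, small next to the paddle, long edge on the slot floor (5 mm), centre within 14 mm of the slot's centre line and 30 mm of its middle lengthwise, faces within 0.2 rad of the slot and upright, at rest (((y of steel_tray in the frame of rack above 0.06 m and y of middle_large in the frame of rack between 0.03 and 0.058 m and y of middle_medium in the frame of rack between -0.014 and 0.014 m and y of middle_small in the frame of rack between -0.058 and -0.03 m) or (y of steel_tray in the frame of rack below -0.06 m and y of middle_large in the frame of rack between -0.058 and -0.03 m and y of middle_medium in the frame of rack between -0.014 and 0.014 m and y of middle_small in the frame of rack between 0.03 and 0.058 m)) and x of middle_small in the frame of rack between -0.03 and 0.03 m and z of middle_small in the frame of rack between 0.066 and 0.076 m and angle between the x axis of each of board_small, board_medium, board_large and the y axis of rack, either way round below 0.2 rad and angle between the z axis of each of board_small, board_medium, board_large and the z axis of rack, either way round below 0.2 rad and linear speed of each of board_small, board_medium, board_large below 0.02 m/s and x of middle_medium in the frame of rack between -0.03 and 0.03 m and z of middle_medium in the frame of rack between 0.075 and 0.085 m and x of middle_large in the frame of rack between -0.03 and 0.03 m and z of middle_large in the frame of rack between 0.085 and 0.095 m); the robot touches nothing.
It fails at once if the bowl, bottle or mug shifted more than 30 mm or tipped over (distance of any of glass_bowl, oil_bottle, mug from where it was at the start of the episode above 0.03 m or angle between any of glass_bowl, oil_bottle, mug's own z axis and vertical above 0.5 rad).
It fails at once if the steel tray or the bread paddle shifted more than 25 mm or tipped out of its slot (distance of any of steel_tray, bread_paddle from where it was at the start of the episode above 0.025 m or angle between any of steel_tray, bread_paddle's own z axis and vertical above 0.35 rad).
It fails at once if a board dropped into its slot (falls faster than 0.7 m/s between the blocks) ((x of middle_small in the frame of rack between -0.06 and 0.06 m and y of middle_small in the frame of rack between -0.1 and 0.1 m and z of middle_small in the frame of rack below 0.121 m and linear speed of board_small above 0.7 m/s) or (x of middle_medium in the frame of rack between -0.06 and 0.06 m and y of middle_medium in the frame of rack between -0.1 and 0.1 m and z of middle_medium in the frame of rack below 0.13 m and linear speed of board_medium above 0.7 m/s) or (x of middle_large in the frame of rack between -0.06 and 0.06 m and y of middle_large in the frame of rack between -0.1 and 0.1 m and z of middle_large in the frame of rack below 0.14 m and linear speed of board_large above 0.7 m/s)).
It also fails if it takes over 72 s, if anything falls off the work surface, if the arm or the gripper's body presses on something with over 40 N, if the wrist force passes 120 N, or if a joint passes its speed limit or range.

ROBOT

A 6-joint arm with a two-finger parallel gripper is mounted at the origin on the work surface. World frame = base frame: x ahead of the robot, y to its left, z up, the work surface at z = 0. Lengths are in m, angles in rad, forces in N, time in s.
With the tool pointing down it reaches from about 0.375 to 0.9 m from the base axis. Payload 3.1 kg.
Tool frame: the origin (TCP) lies between the finger pads; the fingertips stand robot.tip_extent ahead of it and the grasp point (between the pads) lies 3 mm ahead of it (robot.tip_extent is the distance from the TCP to the fingertips, in m); z points along the fingers, x is the direction in which the jaws open and shut, and the axes are right-handed (so a half turn about z gives the same grasp; the last joint's range is limited). The gripper opens to 87 mm and grips with 3 to 60 N. Pads are 19 mm wide; open, the fingers measure 117 mm over their backs; the gripper's body (75 mm by 190 mm) begins 51 mm behind the grasp point.
Start: joints at [1.065, 0.527, 1.433, -0, 1.181, -0.178], TCP at [0.201, 0.592, 0.245] pointing down, gripper open.
Joint ranges: [-3.08, 3.08], [-0.75, 2.2], [0.22, 2.44], [-1.43, 4.57], [0, 2.65], [-2.85, 2.85]. Speed limits (rad/s): [2.79, 2.79, 3.14, 3.14, 3.14, 3.14].

INTERFACE

Orientations are given as a unit quaternion [x, y, z, w].
In Python, from rig import robot, cams gives the robot as it stands.
- The arm moves only by the tool carry_out, never from a script. Its argument "steps" is a list of rows, each a list of 3 entries, a list of its own where there are three numbers: the shift along the world's x, y, z in cm, then the turn about the world's z in degrees, then the closure, from 0 (fully open) to 1 (shut). In form: [[[dx, dy, dz], spin, fingers], ...]. A call has 1 to 10 rows; each row shifts and turns the pose as measured when the row begins; what a row does not reach is not made up. A row lasts 1/10 s, in which the tool goes at most 50 mm and 8.59 degrees, less where a joint would pass 70% of its speed; a pose out of reach is approached as far as the arm can. A call with a gripper value outside its range is refused whole. The fingers move at their own pace and stop on an object; "squeeze" is the grip in N (left out, the last holds). Time passes only in rows, so rows that do not move let the fingers close. It gives the time, the measured TCP pose, the force and the opening at its end, in the units of the state.
- robot.get_obs(): the state, without advancing time (a new reading comes with each control period).
- cams.camera(name): name is "scene" or "top" or "wrist"; returns a dict with "pixels" (400x640x3 uint8, red, green, blue), "fx", "fy", "cx", "cy" (pixels), "eye" and "rotation" of the camera in the world. Camera axes: x right, y up, looking along -z (the intrinsics and any distortion apply to the point x, -y, -z); pixel columns grow to the right and rows downward; lengths in m; the calibration is good to about 2 mm. A picture is of the moment at which its call begins. There is no depth.
- robot.hand_in(): hands the job in, once; it reports no verdict.
The state is a dict: "time": time; "q": joint angles; "joint_velocities": joint speeds; "joint_torque": joint torques, N m; "position": TCP position; "tool_rot": TCP orientation; "ft_force": force on the tool from outside, world axes, zero at the start; "moment": the same for the moment, N m; "grip_width": finger opening in m.
Only numpy, scipy, OpenCV 4.12 (cv2) and the standard library are available. Lean on these libraries where they do the work, as an engineer would, in place of code of your own. Each camera call takes 0.05 s, during which the arm holds its last target. There are 200 camera calls.

## Working session

There is one attempt and no reset: what is moved stays moved. The work goes in short steps, Python scripts to look and compute and a tool call to move; the robot and the scene stay as the last step left them, time stands still between calls to the robot, and variables do not carry over. Pictures are saved under pics/ and viewed, about 8 in all and at most 12, crops included, and the job is handed in when it is done.

Besides the shell and the picture viewer there is one more tool, called after "Emit:" as name([rows], argument=value, ...), one row to a line, values as JSON. carry_out: Moves the arm, as the interface text tells. Its arguments: {"type":"object","properties":{"steps":{"type":"array"},"squeeze":{"type":"number"}},"required":["steps"]}

```bash
mkdir -p pics
python3 - <<'E'
from rig import robot,cams
import cv2,json
o=robot.get_obs();print(o, robot.tip_extent)
for n in("scene","top"):
    c=cams.camera(n);cv2.imwrite(f"pics/{n}0.png",c["pixels"][:,:,::-1])
    print(n,{k:(v.tolist() if hasattr(v,'tolist') else v) for k,v in c.items() if k!="pixels"})
E
```

```text
{'time': 0.0, 'q': array([ 1.06551179e+00,  5.28460818e-01,  1.43388061e+00, -1.23463261e-05,
        1.18139166e+00, -1.78500291e-01]), 'joint_velocities': array([ 0.00039624,  0.00074413,  0.00027664, -0.00041854, -0.00026085,
        0.00120334]), 'joint_torque': array([-1.00529174e-03, -4.40037847e+01, -1.76592064e+01,  6.31769956e-02,
        5.82509895e-02, -1.90761830e-04]), 'position': array([0.2002681 , 0.59133335, 0.24358177]), 'tool_rot': array([ 8.12709406e-01,  5.82668238e-01, -9.64227260e-04,  4.64395733e-04]), 'ft_force': array([ 0.3894586 ,  0.03566107, -0.44477283]), 'moment': array([ 0.02469726,  0.05045832, -0.0179911 ]), 'grip_width': 0.08665437845095046} 0.022
scene {'fx': 427.89778222301584, 'fy': 427.89778222301584, 'cx': 313.59036802412606, 'cy': 200.67983868409118, 'eye': [1.2149212083123775, -0.3144036876525767, 1.0901012803199714], 'rotation': [0.2808273890839614, 0.18322609622223432, 0.5000401950227604, 0.7984509869522646]}
top {'fx': 446.346838508049, 'fy': 446.346838508049, 'cx': 314.10165744157797, 'cy': 199.04097050049685, 'eye': [0.26157065002545726, 0.03605796891349378, 1.4425708914386064], 'rotation': [0.05484474319609829, -0.06087407654452276, -0.7019277197460432, 0.7075195242540844]}
```

View pics/scene0.png

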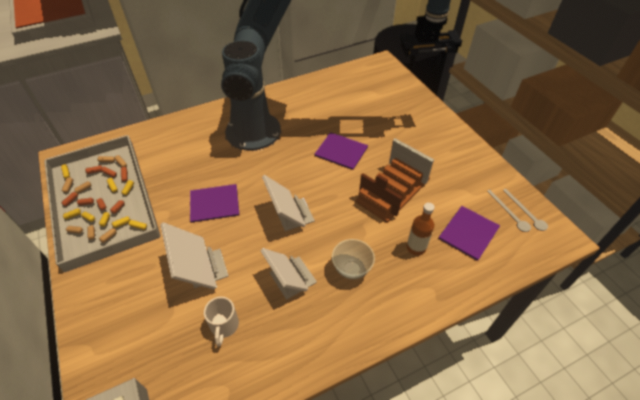

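View pics/top0.png

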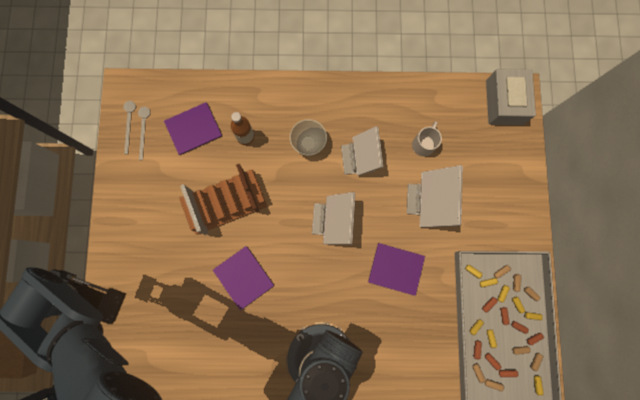

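Scene picture: there are leaning white boards at about (285,203), (190,258) and (288,272), and flat purple decoys at (214,203), (341,150) and (470,232). The rack is at (393,180), with the tray on its far-right end.

Top picture: by apparent size, large is (440,197), medium (340,218) and small (367,150). The purple ones at (397,268), (243,277) and (193,128) are the wrong colour and lie flat. The rack is at (225,200), with the tray at its left (+y) end and the paddle at its right. Next is the enlarged crop to confirm.

```bash
cat > h.py <<'E'
import numpy as np
from scipy.spatial.transform import Rotation as R
def proj(c,P):
    p=(np.atleast_2d(P)-c["eye"])@R.from_quat(c["rotation"]).as_matrix()
    return np.c_[c["cx"]+c["fx"]*p[:,0]/-p[:,2], c["cy"]-c["fy"]*p[:,1]/-p[:,2]]
def ray(c,uv,z):
    uv=np.atleast_2d(uv)
    d=np.c_[(uv[:,0]-c["cx"])/c["fx"],-(uv[:,1]-c["cy"])/c["fy"],-np.ones(len(uv))]@R.from_quat(c["rotation"]).as_matrix().T
    e=np.array(c["eye"]);return e+d*((z-e[2])/d[:,2])[:,None]
E
python3 - <<'E'
from rig import robot,cams
import cv2,numpy as np
from h import *
t=cams.camera("top");s=cams.camera("scene")
a=cv2.resize(t["pixels"][110:260,170:480,::-1],None,fx=2.5,fy=2.5,interpolation=cv2.INTER_CUBIC)
b=cv2.resize(s["pixels"][165:310,150:460,::-1],None,fx=1.55,fy=1.55,interpolation=cv2.INTER_CUBIC)
im=np.zeros((600,775,3),np.uint8);im[:375]=a;im[375:375+b.shape[0],:b.shape[1]]=b
w=cams.camera("wrist");b=cv2.resize(w["pixels"][:,:,::-1],(290,181));im[375:556,485:]=b
cv2.imwrite("pics/c1.png",im)
for n,uv,z in[("rack",(225,200),.065),("S",(350,158),.024),("M",(320,218),.024),("L",(413,198),.024)]:print(n,ray(t,uv,z).round(3))
print(w["eye"],R.from_quat(w["rotation"]).as_matrix().round(3),w["fx"],w["cx"],w["cy"])
for n,c in(("t",t),("s",s)):
    p=c["pixels"].astype(int);print(n,[p[y,x].tolist() for x,y in ([(440,197),(340,218),(367,150),(413,198),(320,218)] if n=="t" else [(285,203),(190,258),(288,272)])])
E
```

```text
rack [[0.484 0.303 0.065]]
S [[ 0.633 -0.092  0.024]]
M [[0.435 0.005 0.024]]
L [[ 0.502 -0.295  0.024]]
[0.13205118 0.61467645 0.38307019] [[ 0.321 -0.914 -0.248]
 [ 0.947  0.309  0.084]
 [-0.    -0.262  0.965]] 285.2522788525509 321.8238796680578 201.7639894147501
t [[175, 156, 133], [175, 156, 132], [173, 155, 133], [162, 146, 123], [156, 140, 117]]
s [[202, 179, 146], [200, 177, 145], [199, 175, 144]]
```

View pics/c1.png

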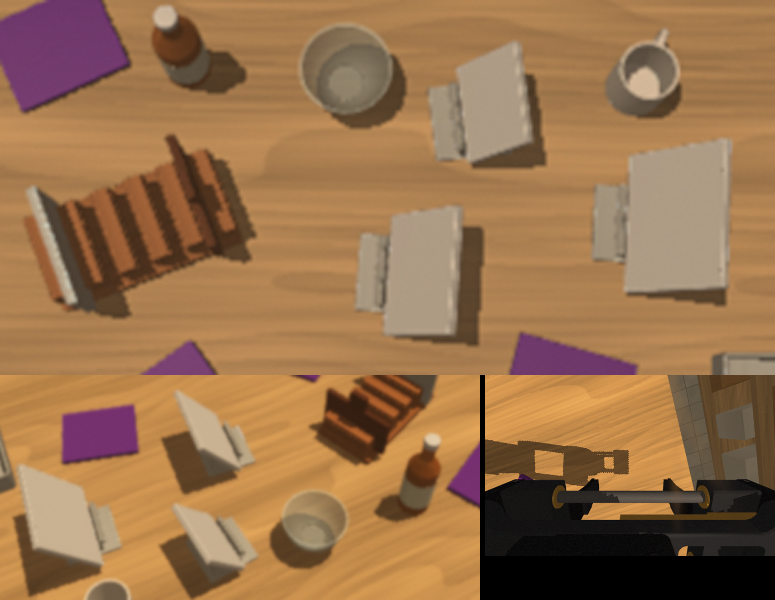

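The crop confirms three white boards on stands, sized L (680,215), M (425,270) and S (495,100). The purple ones lie flat without stands. The tray is at the rack's left (+y) end and the paddle at the right. Next I move the wrist camera over the rack.

Emit:
carry_out([
  [[3.9, -3.0, 0.2], 4.2, 0],
  [[3.9, -3.0, 0.2], 4.2, 0],
  [[3.9, -3.0, 0.2], 4.2, 0],
  [[3.9, -3.0, 0.2], 4.2, 0],
  [[3.9, -3.0, 0.2], 4.2, 0],
  [[3.9, -3.0, 0.2], 4.2, 0],
  [[3.9, -3.0, 0.2], 4.2, 0],
  [[3.9, -3.0, 0.2], 4.2, 0],
  [[3.9, -2.6, 0.2], 4.2, 0],
  [[0, 0, 0], 0, 0],
])

```text
time: 1.25
position: [0.5584, 0.3171, 0.2618]
tool_rot: [0.566, 0.825, 0.0, 0.001]
ft_force: [-0.8, -0.6, 0.3]
grip_width: 0.0865
```

Run:
```python
from rig import robot,cams
import cv2,pickle
from h import *
w=cams.camera("wrist");o=robot.get_obs();pickle.dump((w,o),open("rack.pkl","wb"))
cv2.imwrite("pics/w1.png",cv2.resize(w["pixels"][:280,:,::-1],None,fx=1.25,fy=1.25,interpolation=cv2.INTER_CUBIC))
m=R.from_quat(o["tool_rot"]).as_matrix()
print(o["position"],m.round(3),o["q"],w["eye"],R.from_quat(w["rotation"]).as_matrix().round(3))
```

```text
[0.55555928 0.31853952 0.26139424] [[-0.36   0.933 -0.002]
 [ 0.933  0.36  -0.   ]
 [ 0.001 -0.002 -1.   ]] [ 3.46162969e-01  5.32196773e-01  1.37204937e+00  5.52354536e-04
  1.23898597e+00 -1.59295962e+00] [0.49070275 0.2916158  0.40081462] [[-0.36  -0.9   -0.247]
 [ 0.933 -0.348 -0.094]
 [-0.001 -0.264  0.964]]
```

View pics/w1.png

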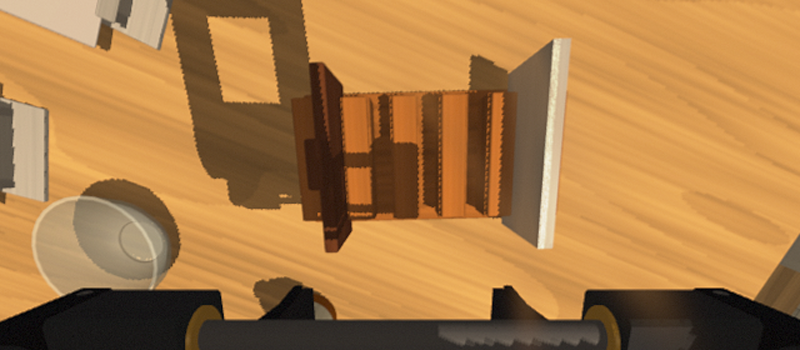

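The wrist picture shows the rack between about (295,95) and (515,220), with the paddle on the left at (330,160), the tray on the right at (555,145), and three free slots between the orange block tops. I'll rectify it to the block-top plane and measure.

```bash
cat >> h.py <<'E'
def ortho(c,cen,yaw,z,hx,hy,mm=0.5):
    """rectified view on plane z; rows: local x from -hx (top) to hx ; cols: local y -hy..hy (mm)"""
    import cv2
    X,Y=np.meshgrid(np.arange(-hx,hx,mm),np.arange(-hy,hy,mm),indexing="ij")
    ca,sa=np.cos(yaw),np.sin(yaw)
    P=np.c_[(cen[0]+(X*ca-Y*sa).ravel()/1000),(cen[1]+(X*sa+Y*ca).ravel()/1000),np.full(X.size,z)]
    uv=proj(c,P).astype(np.float32)
    return cv2.remap(c["pixels"][:,:,::-1].copy(),uv[:,0].reshape(X.shape),uv[:,1].reshape(X.shape),cv2.INTER_CUBIC)
E
python3 - <<'E'
import pickle,cv2
from h import *
w,o=pickle.load(open("rack.pkl","rb"))
print(ray(w,[(371/1.25,96/1.25),(371/1.25,218/1.25),(443/1.25,96/1.25),(443/1.25,218/1.25)],.065))
cen=ray(w,[(406/1.25,157/1.25)],.065)[0,:2];yaw=np.radians(20.5);print(cen)
im=ortho(w,cen,yaw,.065,75,130,.5)
g=cv2.resize(im,None,fx=1.5,fy=1.5)
for y in range(-120,121,20):
    u=int((y+130)*3);cv2.line(g,(u,0),(u,8),(0,255,0),1)
cv2.imwrite("pics/o1.png",g)
np.set_printoptions(linewidth=250)
L=im.astype(int)[:,:,2]
for x0 in(-50,-45,50,45):
    p=L[int((x0+75)*2)-4:int((x0+75)*2)+4].mean(0)
    d=p[2:]-p[:-2];k=[(round((i+1)*.5-130,1),int(d[i])) for i in range(1,len(d)-1) if abs(d[i])>14 and abs(d[i])>=max(abs(d[i-1]),abs(d[i+1]))]
    print(x0,k)
E
```

```text
[[0.45471306 0.24820757 0.065     ]
 [0.55586948 0.28458711 0.065     ]
 [0.43211296 0.30677136 0.065     ]
 [0.53118923 0.34849389 0.065     ]]
[0.4916117  0.29531565]
-50 [(-112.0, -50), (-83.5, -17), (-75.0, 34), (-70.5, -26), (-59.0, 33), (-56.0, 39), (-25.5, -40), (-16.0, 35), (-12.5, 32), (12.5, -35), (27.5, 34), (28.5, -20), (31.0, 46), (53.0, -39), (70.0, 36), (72.0, -27), (74.5, 51), (83.5, -50), (123.5, 57)]
-45 [(-125.5, -14), (-120.0, -16), (-118.0, 14), (-111.5, -47), (-83.5, -17), (-74.0, 37), (-70.5, -26), (-59.0, 49), (-56.5, 34), (-36.0, -21), (-33.0, -39), (-30.5, 35), (-25.0, -35), (-16.0, 30), (-12.5, 41), (13.0, -30), (27.5, 20), (31.0, 42), (53.0, -43), (70.5, 55), (72.5, -39), (74.5, 48), (84.0, -53), (123.5, 54)]
50 [(-119.0, 16), (-98.0, -67), (-80.0, -18), (-55.5, 38), (-52.5, 16), (-39.0, -14), (-37.5, 17), (12.0, 42), (28.5, -45), (31.0, 34), (32.5, -21), (34.5, 51), (54.5, -17), (69.5, -23), (71.0, -23), (72.0, -22), (74.0, 35), (76.0, -25), (78.0, 48), (88.0, -49), (127.0, 83)]
45 [(-119.5, 24), (-118.0, 41), (-98.5, -60), (-80.0, -16), (-55.0, 19), (12.0, 40), (24.0, -15), (28.0, -33), (30.5, 47), (32.0, -29), (34.5, 50), (54.5, -22), (65.5, -38), (73.5, 43), (75.5, -26), (78.0, 46), (87.5, -44), (127.0, 72)]
```

View pics/o1.png

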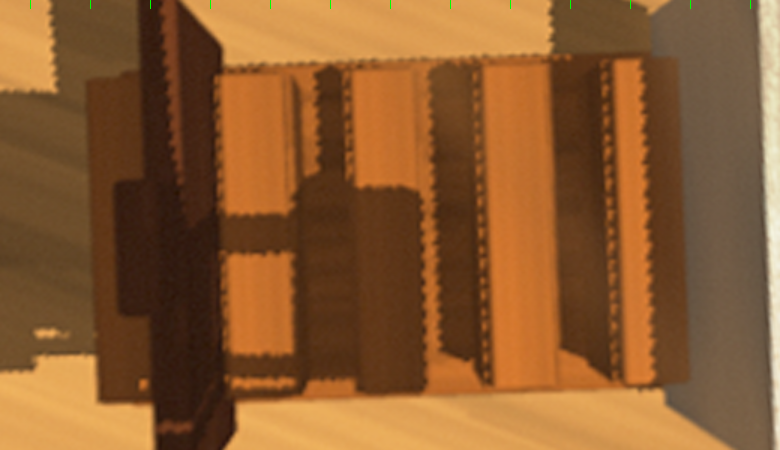

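The rectified view gives clear block edges: block 3 runs from about (478,62) to (558,387), and the rack is turned about 22°. Shadow jaggies leave 3 mm of doubt, so I'll take two more wrist views, shifted and lower, and fit all of them together.

Emit:
carry_out([
  [[-0.9, 1.9, -2.0], 1, 0],
  [[-0.9, 1.9, -2.0], 0, 0],
  [[0, 0, 0], 0, 0],
  [[0, 0, 0], 0, 0],
])

```text
time: 1.7
position: [0.5347, 0.3581, 0.2206]
tool_rot: [0.559, 0.829, -0.001, -0.002]
ft_force: [1.3, -0.7, -0.0]
grip_width: 0.0874
```

```bash
python3 -c "
from rig import robot,cams
import pickle
pickle.dump((cams.camera('wrist'),robot.get_obs()),open('rack2.pkl','wb'))"
```

Emit:
carry_out([
  [[1.5, -3.8, 0], 0, 0],
  [[1.5, -3.8, 0], 0, 0],
  [[0, 0, 0], 0, 0],
  [[0, 0, 0], 0, 0],
])

```text
time: 2.15
position: [0.5657, 0.2809, 0.2246]
tool_rot: [0.558, 0.83, 0.001, 0.0]
ft_force: [-0.1, 0.0, -0.7]
grip_width: 0.087
```

```bash
cat > fit.py <<'E'
import pickle,cv2,sys
from h import *
from scipy.optimize import minimize
def rack_edges():
    E=[]
    for a,b in [(-123,-97),(-79,-53),(-35,-9),(9,35),(53,79),(97,123)]:
        if abs(a+b)>150: continue                      # end blocks hidden by tray/paddle
        E+=[[(-55,a,65),(55,a,65)],[(-55,b,65),(55,b,65)],[(-55,a,65),(-55,b,65)],[(55,a,65),(55,b,65)]]
    E+=[[(-65,-60,15),(-65,60,15)],[(65,-60,15),(65,60,15)]]
    return [np.linspace(*e,60)/1000 for e in np.array(E,float)]
EP=rack_edges()
def world(p,P):
    c,s=np.cos(p[2]),np.sin(p[2]);return np.c_[p[0]+P[:,0]*c-P[:,1]*s,p[1]+P[:,0]*s+P[:,1]*c,P[:,2]]
def score(p,views,sig=1.):
    t=0
    for c,gx,gy in views:
        for P in EP:
            uv=proj(c,world(p,P));d=uv[-1]-uv[0];n=np.array([-d[1],d[0]])/np.linalg.norm(d)
            m=uv.astype(np.float32)
            f=lambda g:cv2.remap(g,m[:,:1],m[:,1:],cv2.INTER_LINEAR)[:,0]
            t+=np.minimum(np.abs(f(gx)*n[0]+f(gy)*n[1]),60).mean()
    return -t/len(views)
def prep(c,s=1.0):
    g=cv2.GaussianBlur(c["pixels"].astype(np.float32).mean(2),(0,0),s)
    return c,cv2.Sobel(g,cv2.CV_32F,1,0),cv2.Sobel(g,cv2.CV_32F,0,1)
E
python3 - <<'E'
from rig import robot,cams
from fit import *
pickle.dump((cams.camera('wrist'),robot.get_obs()),open('rack3.pkl','wb'))
cs=[pickle.load(open(f,'rb'))[0] for f in('rack.pkl','rack2.pkl','rack3.pkl')]
for name,sub in(("all",cs),("1",cs[:1]),("2",cs[1:2]),("3",cs[2:])):
    best=None
    for s in(2.,1.):
        v=[prep(c,s) for c in sub]
        if best is None:
            g=[(score((x,y,a),v),(x,y,a)) for x in np.arange(.47,.51,.003) for y in np.arange(.285,.325,.003) for a in np.radians([20,21,22,23,24])]
            g.sort();print(name,[(round(a,1),np.round(b,3)) for a,b in g[:3]]);best=g[0][1]
        r=minimize(score,best,args=(v,),method="Nelder-Mead",options=dict(initial_simplex=np.array(best)+np.array([[0,0,0],[.002,0,0],[0,.002,0],[0,0,.01]])))
        best=r.x
    print(name,best.round(4),np.degrees(best[2]).round(2),r.fun)
    if name=="all":B=best
np.save("rackpose.npy",B)
ims=[]
for c in cs:
    im=cv2.resize(c["pixels"][:,:,::-1],None,fx=2.,fy=2.,interpolation=cv2.INTER_CUBIC)
    for P in EP:
        uv=(proj(c,world(B,P[[0,-1]]))*2+.5).astype(int);cv2.line(im,uv[0].tolist(),uv[1].tolist(),(0,255,0),1)
    q=(proj(c,world(B,np.array([[0,0,.065]])))[0]*2).astype(int);ims.append(im[max(q[1]-150,0):max(q[1]-150,0)+300,max(q[0]-195,0):max(q[0]-195,0)+390])
h=max(i.shape[0] for i in ims);cv2.imwrite("pics/f1.png",np.hstack([ims[1],ims[2]]))
E
```

```text
all [(np.float64(-775.0), array([0.485, 0.315, 0.384])), (np.float64(-764.9), array([0.485, 0.315, 0.367])), (np.float64(-736.5), array([0.485, 0.315, 0.401]))]
all [0.484  0.3165 0.3852] 22.07 -815.5227739461269
1 [(np.float64(-820.9), array([0.485, 0.315, 0.384])), (np.float64(-818.4), array([0.485, 0.315, 0.367])), (np.float64(-780.9), array([0.485, 0.315, 0.349]))]
1 [0.4841 0.3156 0.379 ] 21.71 -867.5750145545721
2 [(np.float64(-719.3), array([0.485, 0.315, 0.384])), (np.float64(-711.7), array([0.482, 0.318, 0.401])), (np.float64(-710.5), array([0.482, 0.318, 0.384]))]
2 [0.4835 0.3166 0.3991] 22.87 -833.5722517942361
3 [(np.float64(-790.9), array([0.494, 0.294, 0.384])), (np.float64(-785.0), array([0.485, 0.315, 0.384])), (np.float64(-777.0), array([0.494, 0.294, 0.401]))]
3 [0.4929 0.2942 0.3946] 22.61 -816.5976760766415
```

View pics/f1.png

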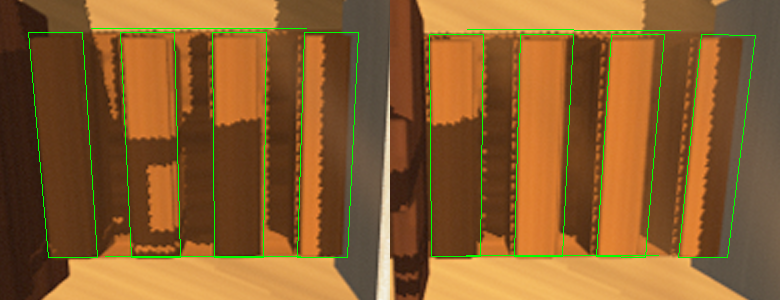

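The overlay fits the blocks well in both views, to about 1–2 mm. Next I fit the board poses from the top and scene cameras and refit the rack with a height nuisance term.

```bash
cat > boards.py <<'E'
from fit import *
from rig import robot,cams
V=[prep(cams.camera(n),.7) for n in("top","scene")]
def pts(p,w,h):
    x,y,a,t=p;xs=np.array([np.cos(a),np.sin(a),0]);l=np.array([-np.sin(a),np.cos(a),0]);Z=np.array([0,0,1.])
    up=np.cos(t)*Z-np.sin(t)*xs; n=np.cos(t)*xs+np.sin(t)*Z; o=np.array([x,y,.024])
    f=lambda s,k,m:o+s*w/2*l+k*h*up+m*n*.006
    q=[f(1,0,1),f(-1,0,1),f(-1,1,1),f(1,1,1),f(1,1,-1),f(-1,1,-1)]
    return [(q[1],q[2]),(q[2],q[3]),(q[3],q[0]),(q[0],q[1]),(q[3],q[4]),(q[4],q[5]),(q[5],q[2])]
def sc(p,w,h):
    t=0
    for c,gx,gy in V:
        for a,b in pts(p,w,h):
            uv=proj(c,np.linspace(a,b,50));d=uv[-1]-uv[0];n=np.array([-d[1],d[0]])/np.linalg.norm(d);m=uv.astype(np.float32)
            f=lambda g:cv2.remap(g,m[:,:1],m[:,1:],cv2.INTER_LINEAR)[:,0]
            t+=np.minimum(np.abs(f(gx)*n[0]+f(gy)*n[1]),120).mean()
    return -t
if __name__=="__main__":
    from scipy.optimize import differential_evolution as DE
    out={}
    ims=[cv2.resize(v[0]["pixels"][:,:,::-1],None,fx=2.5,fy=2.5,interpolation=cv2.INTER_CUBIC) for v in V]
    for n,w,h,x,y,a in[("S",.130,.112,.633,-.105,98),("M",.155,.130,.435,-.008,88),("L",.180,.150,.502,-.308,89)]:
        r=DE(sc,[(x-.04,x+.04),(y-.04,y+.04),(np.radians(a-12),np.radians(a+12)),(.3,.92)],args=(w,h),seed=1,maxiter=60,popsize=12,tol=1e-6)
        out[n]=r.x;print(n,r.x.round(4),np.degrees(r.x[2:]).round(1),r.fun.round(0))
        for im,v in zip(ims,V):
            for A,B in pts(r.x,w,h):
                q=(proj(v[0],[A,B])*2.5+1).astype(int);cv2.line(im,q[0].tolist(),q[1].tolist(),(0,255,0),1)
    np.save("boards.npy",out,allow_pickle=True)
    A=ims[0][int(120*2.5):int(250*2.5),int(310*2.5):int(470*2.5)];B=ims[1][int(170*2.5):int(305*2.5),int(155*2.5):int(320*2.5)]
    k=min(A.shape[0],B.shape[0]);cv2.imwrite("pics/b1.png",np.hstack([A[:k,:400],B[:k,:400]]))
    # rack with height nuisance
    cs=[prep(pickle.load(open(f,'rb'))[0],1.) for f in('rack.pkl','rack2.pkl','rack3.pkl')]
    import fit
    E0=[e.copy() for e in EP]
    def s4(p):
        fit.EP[:]=[e+[0,0,p[3]] for e in E0]; return score(p[:3],cs)
    p=np.r_[np.load("rackpose.npy"),0]
    r=minimize(s4,p,method="Nelder-Mead",options=dict(initial_simplex=p+np.vstack([np.zeros(4),np.diag([.002,.002,.01,-.004])])))
    print(r.x.round(4),np.degrees(r.x[2]),r.fun)
E
python3 boards.py
```

```text
S [ 0.6404 -0.1109  1.6786  0.6096] [96.2 34.9] -1249.0
M [ 0.4284 -0.0151  1.5062  0.6065] [86.3 34.8] -1328.0
L [ 0.4988 -0.3223  1.4997  0.6061] [85.9 34.7] -1096.0
[4.840e-01 3.165e-01 3.846e-01 1.000e-04] 22.036666342936826 -815.6561097927519
```

View pics/b1.png

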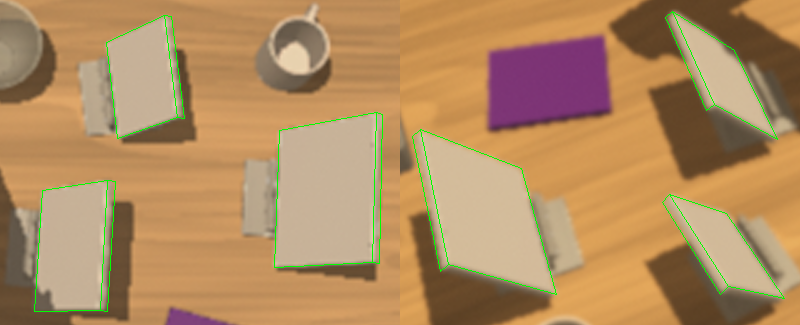

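The green wireframes match all three boards in both views, with tilts near 35°. The rack fit is unchanged at (0.484, 0.3165), yaw 22.0°. I start with the small board: hover over its upper edge.

Emit:
carry_out([
  [[0.8, -4.5, 0.2], -1.8, 0],
  [[0.8, -4.5, 0.2], -1.8, 0],
  [[0.8, -4.5, 0.2], -1.8, 0],
  [[0.8, -4.5, 0], -1.8, 0],
  [[0.8, -4.5, 0], -1.8, 0],
  [[0.8, -4.5, 0], -1.8, 0],
  [[0.8, -4.5, 0], -1.8, 0],
  [[0.8, -4.5, 0], -1.8, 0],
  [[0.8, -4.4, 0], -1.6, 0],
  [[0.8, -4.0, 0], 0, 0],
])

```text
time: 3.3
position: [0.6447, -0.1586, 0.2326]
tool_rot: [0.661, 0.75, 0.004, 0.001]
ft_force: [0.6, 0.9, 0.0]
grip_width: 0.087
```

```bash
cat > st.py <<'E'
from rig import robot
from h import *
o=robot.get_obs();m=R.from_quat(o["tool_rot"]).as_matrix()
print("t",round(o["time"],2),"pos",o["position"].round(4),"jaw deg",np.degrees(np.arctan2(m[1,0],m[0,0])).round(2),"f",o["ft_force"].round(1),"M",o["moment"].round(2),"w",round(o["grip_width"],4),"q6",o["q"][5].round(2))
E
python3 st.py
```

```text
t 3.3 pos [ 0.6447 -0.1586  0.2326] jaw deg 97.24 f [0.6 0.9 0. ] M [ 0.03 -0.04  0.03] w 0.087 q6 -2.11
```

Emit:
carry_out([
  [[0.1, -0.4, -3.5], -1, 0],
  [[0, 0, -3.5], 0, 0],
  [[0, 0, -3.0], 0, 0],
  [[0, 0, -2.0], 0, 0],
  [[0, 0, 0], 0, 0],
])

```text
time: 3.8
position: [0.6502, -0.1668, 0.111]
tool_rot: [0.669, 0.743, 0.006, 0.006]
ft_force: [0.1, -0.8, -0.5]
grip_width: 0.0872
```

```bash
python3 st.py
```

```text
t 3.8 pos [ 0.6502 -0.1668  0.111 ] jaw deg 96.06 f [ 0.1 -0.8 -0.5] M [ 0.01  0.08 -0.03] w 0.0872 q6 -2.1
```

Correct by a few mm, then close gently.

Emit:
carry_out([
  [[-0.4, 0.3, -0.3], 0, 0.3],
  [[0, 0, 0], 0, 0.5],
  [[0, 0, 0], 0, 0.7],
  [[0, 0, 0], 0, 0.9],
  [[0, 0, 0], 0, 1],
  [[0, 0, 0], 0, 1],
], squeeze=8)

```text
time: 4.4
position: [0.6495, -0.162, 0.1135]
tool_rot: [0.667, 0.745, 0.007, 0.01]
ft_force: [0.3, -0.0, 0.7]
grip_width: 0.0469
```

```bash
python3 st.py
```

```text
t 4.4 pos [ 0.6495 -0.162   0.1135] jaw deg 96.27 f [ 0.3 -0.   0.7] M [0.   0.04 0.04] w 0.0469 q6 -2.1
```

Emit:
carry_out([
  [[0, 0, -0.2], 0, 1],
  [[0, 0, -0.2], 0, 1],
  [[0, 0, 0], 0, 1],
  [[0, 0, 0], 0, 1],
])

```text
time: 4.8
position: [0.6501, -0.1622, 0.1106]
tool_rot: [0.668, 0.744, 0.008, 0.011]
ft_force: [-0.6, -0.1, 2.7]
grip_width: 0.0302
```

```bash
python3 st.py
```

```text
t 4.8 pos [ 0.6501 -0.1622  0.1106] jaw deg 96.22 f [-0.6 -0.1  2.7] M [0.23 0.06 0.01] w 0.0302 q6 -2.1
```

Emit:
carry_out([
  [[0, 0, 0], 0, 1],
  [[0, -0.3, 0.4], 0, 1],
  [[0, -0.3, 0.4], 0, 1],
  [[0, -0.3, 0.4], 0, 1],
  [[0, -0.3, 0.4], 0, 1],
  [[0, 0, 0], 0, 1],
], squeeze=12)

```text
time: 5.4
position: [0.6476, -0.1709, 0.1257]
tool_rot: [0.668, 0.744, 0.009, 0.005]
ft_force: [-0.4, 1.1, 1.8]
grip_width: 0.0285
```

```bash
python3 st.py
```

```text
t 5.4 pos [ 0.6476 -0.1709  0.1257] jaw deg 96.15 f [-0.4  1.1  1.8] M [ 0.65  0.1  -0.03] w 0.0285 q6 -2.12
```

Emit:
carry_out([
  [[0, 0, 0.7], 0, 1],
  [[0, 0, 0.7], 0, 1],
  [[0, 0, 1], 0, 1],
  [[0, 0, 1], 0, 1],
  [[0, 0, 1.5], 0, 1],
  [[0, 0, 2], 0, 1],
  [[0, 0, 2], 0, 1],
  [[0, 0, 0], 0, 1],
  [[0, 0, 0], 0, 1],
], squeeze=15)

```text
time: 6.3
position: [0.6493, -0.1769, 0.2242]
tool_rot: [0.668, 0.744, 0.006, 0.013]
ft_force: [0.8, 0.4, -2.2]
grip_width: 0.0117
```

```bash
python3 st.py
python3 - <<'E'
from rig import cams
import cv2,numpy as np
from h import *
A=[]
for n in("scene","top"):
    c=cams.camera(n);q=proj(c,[[.65,-.17,.15]])[0].astype(int)
    A.append(cv2.resize(c["pixels"][max(q[1]-65,0):max(q[1]-65,0)+130,q[0]-70:q[0]+70,::-1],(400,371),interpolation=cv2.INTER_CUBIC))
cv2.imwrite("pics/g1.png",np.hstack(A))
E
```

```text
t 6.3 pos [ 0.6493 -0.1769  0.2242] jaw deg 96.23 f [ 0.8  0.4 -2.2] M [ 0.09  0.04 -0.01] w 0.0117 q6 -2.11
```

View pics/g1.png

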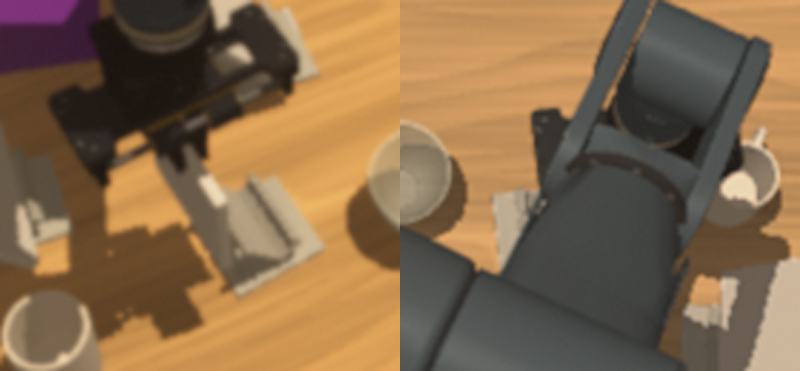

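The board hangs upright in the fingers: grip width 11.7 mm and about 2 N of weight. The left view shows it below the gripper at about (205,200), clear of its stand. Next I carry it to above the slot beside the paddle.

Emit:
carry_out([
  [[0, 0, 3], 0, 1],
  [[-1, 3, 2], 1, 1],
  [[-1.6, 4.5, 0.8], 2, 1],
  [[-1.6, 4.5, 0.5], 2, 1],
  [[-1.6, 4.5, 0], 2, 1],
  [[-1.6, 4.5, 0], 2, 1],
  [[-1.6, 4.5, 0], 2, 1],
  [[-1.6, 4.5, 0], 2, 1],
  [[-1.6, 4.5, 0], 2, 1],
  [[-1.6, 4.5, 0], 2, 1],
], squeeze=25)

```text
time: 7.4
position: [0.5036, 0.2165, 0.276]
tool_rot: [0.551, 0.835, 0.002, 0.008]
ft_force: [-0.2, -0.1, -1.7]
grip_width: 0.0117
```

```bash
cat >> st.py <<'E'
import sys
tilt=np.degrees([m[0,2],m[1,2]]).round(2)
rp=np.load("rackpose.npy")
if len(sys.argv)>1:
    yr=float(sys.argv[1])/1000;a=rp[2];ex=np.array([np.cos(a),np.sin(a)]);ey=np.array([-ex[1],ex[0]])
    g=o["position"][:2]; t=rp[:2]+yr*ey; d=t-g
    print("tool z tilt",tilt,"target",t.round(4),"move cm",(d*100).round(2),"in rack mm x,y",(d@ex*1e3).round(1),(d@ey*1e3).round(1),"spin",round((np.degrees(a)+90-np.degrees(np.arctan2(m[1,0],m[0,0]))+90)%180-90,2))
E
python3 st.py -44
```

```text
t 7.4 pos [0.5036 0.2165 0.276 ] jaw deg 113.16 f [-0.2 -0.1 -1.7] M [0.06 0.   0.02] w 0.0117 q6 -1.76
tool z tilt [ 0.9  -0.31] target [0.5006 0.2757] move cm [-0.3   5.92] in rack mm x,y 19.5 56.0 spin -1.08
```

Emit:
carry_out([
  [[-0.1, 3.0, 0.5], -1, 1],
  [[-0.1, 2.5, 0], 0, 1],
  [[0, 0.3, 0], 0, 1],
  [[0, 0, 0], 0, 1],
])

```text
time: 7.8
position: [0.4955, 0.2814, 0.2768]
tool_rot: [0.554, 0.833, -0.001, 0.005]
ft_force: [0.1, -0.6, -1.9]
grip_width: 0.0114
```

```bash
python3 st.py -44
python3 - <<'E'
from rig import cams,robot
import cv2
for i in range(4):
    w=cams.camera("wrist"); o=robot.get_obs(); print(o["position"].round(4), w["eye"])
cv2.imwrite("pics/p1.png",w["pixels"][:,:,::-1])
E
```

```text
t 7.8 pos [0.4955 0.2814 0.2768] jaw deg 112.74 f [ 0.1 -0.6 -1.9] M [-0.01 -0.   -0.06] w 0.0114 q6 -1.64
tool z tilt [ 0.43 -0.47] target [0.5006 0.2757] move cm [ 0.5  -0.57] in rack mm x,y 2.5 -7.2 spin -0.67
[0.4954 0.281  0.2767] [0.42781328 0.25506788 0.41563167]
[0.4957 0.2804 0.2769] [0.42777788 0.254705   0.41555209]
[0.496  0.2801 0.2771] [0.42798376 0.25416456 0.41574874]
[0.4962 0.2799 0.2774] [0.42817929 0.25386469 0.41596692]
```

View pics/p1.png

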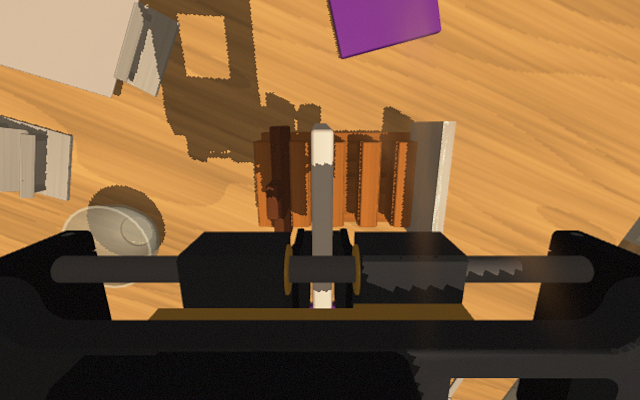

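The wrist view shows the board edge-on at (322,185) above the rack, with the paddle at (278,178) and the tray at (440,175). The readings are smooth, so the arm is just settling. I correct the lateral position, then descend to just above the blocks.

Emit:
carry_out([
  [[0.4, -0.4, 0], -0.7, 1],
  [[0, 0, 0], 0, 1],
  [[0, 0, -2.5], 0, 1],
  [[0, 0, -2.5], 0, 1],
  [[0, 0, -2.0], 0, 1],
  [[0, 0, -1], 0, 1],
  [[0, 0, 0], 0, 1],
  [[0, 0, 0], 0, 1],
])

```text
time: 8.8
position: [0.5051, 0.2701, 0.1975]
tool_rot: [0.565, 0.825, 0.001, 0.008]
ft_force: [0.1, 0.8, -1.0]
grip_width: 0.0119
```

```bash
python3 st.py -44
```

```text
t 8.8 pos [0.5051 0.2701 0.1975] jaw deg 111.22 f [ 0.1  0.8 -1. ] M [ 0.03  0.01 -0.01] w 0.0119 q6 -1.63
tool z tilt [ 0.83 -0.41] target [0.5006 0.2757] move cm [-0.45  0.56] in rack mm x,y -2.1 6.9 spin 0.85
```

Emit:
carry_out([
  [[-0.3, 0.4, 0], 0.7, 1],
  [[0, 0, 0], 0, 1],
  [[0, 0, 0], 0, 1],
])

```text
time: 9.1
position: [0.5034, 0.2749, 0.2002]
tool_rot: [0.559, 0.829, 0.003, 0.01]
ft_force: [0.4, -0.1, -1.5]
grip_width: 0.0118
```

```bash
python3 st.py -44; python3 -c "
from rig import cams
cams.camera('wrist');cams.camera('wrist')";python3 st.py -44
```

```text
t 9.1 pos [0.5034 0.2749 0.2002] jaw deg 111.97 f [ 0.4 -0.1 -1.5] M [0.07 0.   0.06] w 0.0118 q6 -1.64
tool z tilt [ 1.11 -0.3 ] target [0.5006 0.2757] move cm [-0.29  0.08] in rack mm x,y -2.4 1.8 spin 0.1
t 9.2 pos [0.5034 0.2749 0.2   ] jaw deg 111.96 f [-0.3  0.7 -1. ] M [0.08 0.03 0.  ] w 0.0115 q6 -1.64
tool z tilt [ 1.1  -0.31] target [0.5006 0.2757] move cm [-0.28  0.08] in rack mm x,y -2.3 1.8 spin 0.11
```

Emit:
carry_out([
  [[-0.2, 0.25, 0], 0, 1],
  [[0, 0, 0], 0, 1],
  [[0, 0, -1], 0, 1],
  [[0, 0, -1], 0, 1],
  [[0, 0, 0], 0, 1],
  [[0, 0, 0], 0, 1],
])

```text
time: 9.8
position: [0.5008, 0.2776, 0.1781]
tool_rot: [0.559, 0.829, 0.003, 0.009]
ft_force: [0.0, -0.2, 0.1]
grip_width: 0.0116
```

```bash
python3 st.py -44
```

```text
t 9.8 pos [0.5008 0.2776 0.1781] jaw deg 111.98 f [ 0.  -0.2  0.1] M [ 0.06  0.04 -0.05] w 0.0116 q6 -1.63
tool z tilt [ 1.07 -0.32] target [0.5006 0.2757] move cm [-0.02 -0.19] in rack mm x,y -0.9 -1.7 spin 0.09
```

Emit:
carry_out([
  [[0, 0, -0.6], 0, 1],
  [[0, 0, -0.6], 0, 1],
  [[0, 0, -0.6], 0, 1],
  [[0, 0, -0.6], 0, 1],
  [[0, 0, 0], 0, 1],
])

```text
time: 10.3
position: [0.5008, 0.2775, 0.1516]
tool_rot: [0.559, 0.829, 0.003, 0.009]
ft_force: [0.0, 0.3, -0.9]
grip_width: 0.0121
```

```bash
python3 st.py -44
```

```text
t 10.3 pos [0.5008 0.2775 0.1516] jaw deg 111.96 f [ 0.   0.3 -0.9] M [ 0.03  0.03 -0.05] w 0.0121 q6 -1.63
tool z tilt [ 1.04 -0.33] target [0.5006 0.2757] move cm [-0.02 -0.17] in rack mm x,y -0.9 -1.5 spin 0.11
```

The board is in the slot with no contact force. Continue to the floor.

Emit:
carry_out([
  [[0, 0, -0.6], 0, 1],
  [[0, 0, -0.6], 0, 1],
  [[0, 0, -0.6], 0, 1],
  [[0, 0, -0.5], 0, 1],
  [[0, 0, 0], 0, 1],
])

```text
time: 10.8
position: [0.5026, 0.2771, 0.138]
tool_rot: [0.559, 0.829, 0.004, 0.012]
ft_force: [0.6, 0.6, -0.6]
grip_width: 0.012
```

```bash
python3 st.py -44
```

```text
t 10.8 pos [0.5026 0.2771 0.138 ] jaw deg 112.08 f [ 0.6  0.6 -0.6] M [ 0.04  0.   -0.01] w 0.012 q6 -1.63
tool z tilt [ 1.44 -0.38] target [0.5006 0.2757] move cm [-0.21 -0.14] in rack mm x,y -2.4 -0.5 spin -0.0
```

Emit:
carry_out([
  [[0, 0, -0.4], 0, 1],
  [[0, 0, -0.4], 0, 1],
  [[0, 0, 0], 0, 1],
])

```text
time: 11.1
position: [0.5049, 0.2775, 0.1369]
tool_rot: [0.558, 0.83, 0.007, 0.015]
ft_force: [0.1, 0.4, -0.5]
grip_width: 0.0122
```

```bash
python3 st.py -44
```

```text
t 11.1 pos [0.5049 0.2775 0.1369] jaw deg 112.13 f [ 0.1  0.4 -0.5] M [0.07 0.04 0.04] w 0.0122 q6 -1.63
tool z tilt [ 1.89 -0.31] target [0.5006 0.2757] move cm [-0.43 -0.18] in rack mm x,y -4.7 -0.0 spin -0.05
```

Run:
```python
from rig import robot,cams
import cv2,numpy as np
from h import *
o=robot.get_obs();print(o["q"].round(3),o["joint_torque"].round(2),o["joint_velocities"].round(3))
c=cams.camera("scene");q=proj(c,[[.5,.28,.1]])[0].astype(int);print(q)
a=cv2.resize(c["pixels"][max(q[1]-70,0):max(q[1]-70,0)+120,q[0]-90:q[0]+70,::-1],(800,600),interpolation=cv2.INTER_CUBIC);cv2.imwrite("pics/s1.png",a)
```

```text
[ 0.316  0.599  1.672 -0.021  0.841 -1.627] [ 3.000e-02 -4.360e+01 -1.305e+01 -1.000e-01  8.000e-02 -0.000e+00] [ 0.001 -0.028 -0.012 -0.007  0.037  0.001]
[389 176]
```

View pics/s1.png

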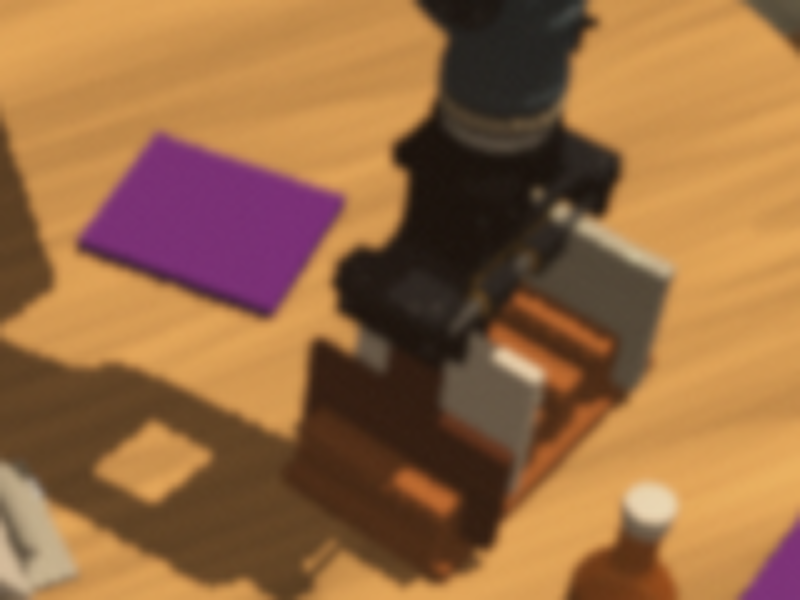

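Run:
```python
from rig import cams
from fit import *
c=cams.camera("scene");rp=np.load("rackpose.npy")
for z in(.127,.135,.145):
    P=np.array([[.065+.003,-.044+s*.006,z] for s in(-1,1)]);q=proj(c,world(rp,P));print(z,((q-[389-90,176-70])*5).round(0).tolist())
P=np.array([[.055,.053,.065],[.055,.035,.065],[.065,.123,.015],[.065,-.123,.015],[.075,.088,.125],[.075,-.088,.105]]);print(((proj(c,world(rp,P))-[299,106])*5).round(0).tolist())
```

```text
0.127 [[541.0, 387.0], [553.0, 376.0]]
0.135 [[544.0, 378.0], [555.0, 367.0]]
0.145 [[546.0, 367.0], [558.0, 355.0]]
[[601.0, 351.0], [585.0, 367.0], [658.0, 351.0], [442.0, 569.0], [676.0, 271.0], [509.0, 453.0]]
```

The scene crop and the projected corners agree: the observed top corner at about (541,383) matches z = 0.127, so the small board is on the floor. Release with a narrow opening and rise.

Emit:
carry_out([
  [[0, 0, 0], 0, 0.74],
  [[0, 0, 0], 0, 0.74],
  [[0, 0, 0], 0, 0.74],
  [[0, 0, 1], 0, 0.74],
  [[0, 0, 2], 0, 0.74],
  [[0, 0, 4], 0, 0.74],
  [[0, 0, 4.5], 0, 0.3],
  [[0, -4, 3], -3, 0],
  [[0, -4.5, 1], -4, 0],
  [[-0.8, -4.5, 0], -5, 0],
])

```text
time: 12.2
position: [0.4959, 0.1484, 0.295]
tool_rot: [0.641, 0.767, 0.005, 0.015]
ft_force: [0.2, -0.8, -0.2]
grip_width: 0.0468
```

```bash
python3 st.py -44
python3 - <<'E'
import numpy as np
b=np.load("boards.npy",allow_pickle=True).item()
for n,h in(("M",.130),("L",.150)):
    x,y,a,t=b[n];xs=np.array([np.cos(a),np.sin(a)]);top=np.array([x,y])-h*np.sin(t)*xs;zt=.024+h*np.cos(t)
    print(n,"top",top.round(4),zt.round(4),"TCP",(top+.0116*xs).round(4),"z",round(zt-.010,4),"jaw",np.degrees(a).round(1))
E
```

```text
t 12.2 pos [0.4959 0.1484 0.295 ] jaw deg 100.25 f [ 0.2 -0.8 -0.2] M [0.02 0.03 0.  ] w 0.0468 q6 -1.66
tool z tilt [ 1.65 -0.63] target [0.5006 0.2757] move cm [ 0.47 12.73] in rack mm x,y 52.2 116.3 spin 11.82
M top [ 0.4236 -0.0891] 0.1308 TCP [ 0.4244 -0.0775] z 0.1208 jaw 86.3
L top [ 0.4927 -0.4076] 0.1473 TCP [ 0.4935 -0.396 ] z 0.1373 jaw 85.9
```

Emit:
carry_out([
  [[-1.4, -4.5, 0], -3, 0],
  [[-1.4, -4.5, 0], -3, 0],
  [[-1.4, -4.5, -0.5], -3, 0],
  [[-1.4, -4.5, -0.5], -3, 0],
  [[-1.2, -4.0, -1.5], -2, 0],
  [[0, 0, -3], 0, 0],
  [[0, 0, -2], 0, 0],
  [[0, 0, 0], 0, 0],
  [[0, 0, 0], 0, 0],
], squeeze=12)

```text
time: 13.1
position: [0.4261, -0.0868, 0.2262]
tool_rot: [0.737, 0.676, 0.006, 0.024]
ft_force: [-0.6, 0.6, 0.2]
grip_width: 0.0871
```

```bash
python3 st.py 0
```

```text
t 13.1 pos [ 0.4261 -0.0868  0.2262] jaw deg 85.02 f [-0.6  0.6  0.2] M [0.02 0.03 0.03] w 0.0871 q6 -1.94
tool z tilt [ 2.36 -1.51] target [0.484  0.3165] move cm [ 5.8  40.33] in rack mm x,y 205.3 351.9 spin 27.05
```

Emit:
carry_out([
  [[-0.2, 0.7, -2.5], 1.2, 0],
  [[0, 0, -2.5], 0, 0],
  [[0, 0, -2.5], 0, 0],
  [[0, 0, -1.5], 0, 0],
  [[0, 0, 0], 0, 0],
  [[0, 0, 0], 0, 0],
])

```text
time: 13.7
position: [0.4317, -0.0796, 0.1414]
tool_rot: [0.727, 0.686, 0.01, 0.032]
ft_force: [0.3, -0.4, -1.1]
grip_width: 0.0872
```

```bash
python3 st.py 0
```

```text
t 13.7 pos [ 0.4317 -0.0796  0.1414] jaw deg 86.65 f [ 0.3 -0.4 -1.1] M [0.01 0.06 0.07] w 0.0872 q6 -1.94
tool z tilt [ 3.4  -1.89] target [0.484  0.3165] move cm [ 5.23 39.61] in rack mm x,y 197.3 347.4 spin 25.42
```

Emit:
carry_out([
  [[-0.7, 0.2, -0.8], 0, 0],
  [[0, 0, -0.8], 0, 0],
  [[0, 0, -0.8], 0, 0.2],
])

```text
time: 14.0
position: [0.429, -0.0786, 0.1211]
tool_rot: [0.726, 0.687, 0.013, 0.038]
ft_force: [0.2, -1.4, 0.2]
grip_width: 0.0842
```

```bash
python3 -c "
from rig import cams
[cams.camera('wrist') for i in range(3)]";python3 st.py 0
```

```text
t 14.15 pos [ 0.4279 -0.0782  0.1203] jaw deg 86.74 f [0.5 0.6 0.3] M [ 0.04  0.07 -0.01] w 0.0746 q6 -1.94
tool z tilt [ 3.84 -2.09] target [0.484  0.3165] move cm [ 5.62 39.47] in rack mm x,y 200.4 344.7 spin 25.34
```

Good position. Close (the camera calls hold the target while the fingers move).

Emit:
carry_out([
  [[-0.2, 0, -0.2], 0, 1],
], squeeze=12)

```text
time: 14.25
position: [0.4266, -0.0785, 0.1186]
tool_rot: [0.726, 0.687, 0.012, 0.037]
ft_force: [-0.3, -0.7, -0.4]
grip_width: 0.0685
```

```bash
python3 -c "
from rig import cams
[cams.camera('wrist') for i in range(18)]";python3 st.py 0
```

```text
t 15.15 pos [ 0.4259 -0.0782  0.1184] jaw deg 86.73 f [-0.3 -0.1  5.4] M [ 0.45  0.01 -0.07] w 0.037 q6 -1.94
tool z tilt [ 3.85 -2.09] target [0.484  0.3165] move cm [ 5.81 39.47] in rack mm x,y 202.2 343.9 spin 25.34
```

Emit:
carry_out([
  [[0, -0.3, 0.4], 0, 1],
  [[0, -0.3, 0.4], 0, 1],
  [[0, -0.3, 0.5], 0, 1],
  [[0, -0.3, 0.5], 0, 1],
  [[0, 0, 0.8], 0, 1],
  [[0, 0, 1], 0, 1],
  [[0, 0, 1.5], 0, 1],
  [[0, 0, 2], 0, 1],
  [[0, 0, 3], 0, 1],
  [[0, 0, 3], 0, 1],
], squeeze=18)

```text
time: 16.15
position: [0.4125, -0.0768, 0.2454]
tool_rot: [0.73, 0.683, 0.009, 0.013]
ft_force: [0.1, -0.9, -1.9]
grip_width: 0.0116
```

```bash
python3 st.py 0
```

```text
t 16.15 pos [ 0.4125 -0.0768  0.2454] jaw deg 86.18 f [ 0.1 -0.9 -1.9] M [-0.15 -0.01 -0.04] w 0.0116 q6 -1.97
tool z tilt [ 1.85 -0.38] target [0.484  0.3165] move cm [ 7.16 39.33] in rack mm x,y 214.1 337.6 spin 25.89
```

Emit:
carry_out([
  [[0, 1, 4], 1, 1],
  [[0.5, 3, 3], 2.5, 1],
  [[0.8, 4.5, 0.5], 3, 1],
  [[0.8, 4.5, 0], 3, 1],
  [[0.8, 4.5, 0], 3, 1],
  [[0.8, 4.5, 0], 3, 1],
  [[0.8, 4.5, 0], 3, 1],
  [[0.8, 4.5, 0], 3, 1],
  [[0.8, 3.5, 0], 2, 1],
  [[0.5, 2, 0], 1, 1],
], squeeze=25)

```text
time: 17.15
position: [0.48, 0.2935, 0.3278]
tool_rot: [0.562, 0.826, 0.011, 0.023]
ft_force: [0.7, -0.2, -2.9]
grip_width: 0.0117
```

```bash
python3 -c "
from rig import cams
[cams.camera('wrist') for i in range(4)]";python3 st.py 0
```

```text
t 17.35 pos [0.4794 0.2907 0.3276] jaw deg 111.34 f [-0.3  0.4 -2.3] M [ 0.04  0.07 -0.06] w 0.0118 q6 -1.58
tool z tilt [ 2.79 -0.57] target [0.484  0.3165] move cm [0.47 2.58] in rack mm x,y 14.0 22.1 spin 0.74
```

Emit:
carry_out([
  [[0.1, 1.4, 0], 0.7, 1],
  [[0.1, 1.2, 0], 0, 1],
  [[0, 0, -2], 0, 1],
])

```text
time: 17.65
position: [0.4833, 0.3164, 0.3099]
tool_rot: [0.56, 0.828, 0.012, 0.025]
ft_force: [0.4, 0.5, -2.2]
grip_width: 0.0119
```

```bash
python3 -c "
from rig import cams
[cams.camera('wrist') for i in range(4)]";python3 st.py 0
```

```text
t 17.85 pos [0.4808 0.3143 0.307 ] jaw deg 111.81 f [ 0.7  1.1 -1.4] M [ 0.1   0.03 -0.02] w 0.0118 q6 -1.54
tool z tilt [ 2.63 -0.72] target [0.484  0.3165] move cm [0.32 0.21] in rack mm x,y 3.8 0.8 spin 0.26
```

Emit:
carry_out([
  [[-0.1, 0.45, -1], 0.2, 1],
  [[0, 0, -1.2], 0, 1],
  [[0, 0, -1.2], 0, 1],
  [[0, 0, -1.2], 0, 1],
  [[0, 0, -1.2], 0, 1],
  [[0, 0, -1.2], 0, 1],
])

```text
time: 18.45
position: [0.4814, 0.3196, 0.2351]
tool_rot: [0.559, 0.829, 0.011, 0.024]
ft_force: [-1.3, -0.1, -2.2]
grip_width: 0.012
```

```bash
python3 -c "
from rig import cams
[cams.camera('wrist') for i in range(4)]";python3 st.py 0
```

```text
t 18.65 pos [0.4815 0.3196 0.2359] jaw deg 111.95 f [ 0.4  0.1 -1. ] M [ 0.07  0.1  -0.  ] w 0.0118 q6 -1.53
tool z tilt [ 2.99 -0.56] target [0.484  0.3165] move cm [ 0.25 -0.31] in rack mm x,y 1.1 -3.9 spin 0.12
```

Emit:
carry_out([
  [[0, 0, -0.8], 0, 1],
  [[0, 0, -0.8], 0, 1],
  [[0, 0, -0.8], 0, 1],
  [[0, 0, -0.8], 0, 1],
  [[0, 0, -0.6], 0, 1],
])

```text
time: 19.15
position: [0.4833, 0.3204, 0.1976]
tool_rot: [0.559, 0.829, 0.013, 0.026]
ft_force: [0.0, 0.7, -1.9]
grip_width: 0.0116
```

```bash
python3 -c "
from rig import cams
[cams.camera('wrist') for i in range(2)]";python3 st.py 0
```

```text
t 19.25 pos [0.4827 0.3201 0.1971] jaw deg 111.94 f [-0.4  0.6 -2.4] M [-0.01  0.09 -0.01] w 0.0118 q6 -1.53
tool z tilt [ 3.22 -0.47] target [0.484  0.3165] move cm [ 0.13 -0.37] in rack mm x,y -0.2 -3.9 spin 0.13
```

Emit:
carry_out([
  [[0, 0, -0.6], 0, 1],
  [[0, 0, -0.6], 0, 1],
  [[0, 0, -0.6], 0, 1],
  [[0, 0, -0.6], 0, 1],
])

```text
time: 19.65
position: [0.484, 0.3203, 0.1726]
tool_rot: [0.559, 0.829, 0.013, 0.027]
ft_force: [-0.6, -0.6, -1.4]
grip_width: 0.0114
```

```bash
python3 -c "
from rig import cams
[cams.camera('wrist') for i in range(2)]";python3 st.py 0
```

```text
t 19.75 pos [0.4834 0.32   0.1719] jaw deg 111.97 f [ 0.1 -1.5 -2.6] M [-0.13  0.08  0.05] w 0.0118 q6 -1.52
tool z tilt [ 3.3  -0.48] target [0.484  0.3165] move cm [ 0.06 -0.36] in rack mm x,y -0.8 -3.5 spin 0.1
```

Emit:
carry_out([
  [[0, 0, -0.6], 0, 1],
  [[0, 0, -0.6], 0, 1],
  [[0, 0, -0.5], 0, 1],
])

```text
time: 20.05
position: [0.4843, 0.3201, 0.1546]
tool_rot: [0.559, 0.829, 0.013, 0.027]
ft_force: [1.2, -0.7, -2.3]
grip_width: 0.0116
```

```bash
python3 -c "
from rig import cams
[cams.camera('wrist') for i in range(2)]";python3 st.py 0
```

```text
t 20.15 pos [0.4839 0.3199 0.1541] jaw deg 111.99 f [ 0.1 -1.2 -2.6] M [-0.1  -0.02  0.07] w 0.0114 q6 -1.52
tool z tilt [ 3.35 -0.5 ] target [0.484  0.3165] move cm [ 0.02 -0.34] in rack mm x,y -1.1 -3.2 spin 0.08
```

Emit:
carry_out([
  [[0, 0, -0.5], 0, 1],
  [[0, 0, -0.5], 0, 1],
])

```text
time: 20.35
position: [0.4836, 0.3198, 0.1513]
tool_rot: [0.558, 0.829, 0.013, 0.027]
ft_force: [-8.7, -5.2, 35.4]
grip_width: 0.0121
```

```bash
python3 -c "
from rig import cams
[cams.camera('wrist') for i in range(2)]";python3 st.py 0
```

```text
t 20.45 pos [0.4836 0.3198 0.1513] jaw deg 112.04 f [-6.5 -4.  24.7] M [-0.82  1.02 -0.02] w 0.0121 q6 -1.52
tool z tilt [ 3.46 -0.53] target [0.484  0.3165] move cm [ 0.04 -0.33] in rack mm x,y -0.9 -3.2 spin 0.03
```

Floor contact at TCP z ≈ 0.152, as expected for the medium board. Ease off and release.

Emit:
carry_out([
  [[0, 0, 0.1], 0, 0.8],
  [[0, 0, 0], 0, 0.74],
  [[0, 0, 0], 0, 0.74],
  [[0, 0, 1], 0, 0.74],
  [[0, 0, 2], 0, 0.74],
  [[0, 0, 4], 0, 0.6],
  [[0, -1, 4.8], -2, 0.2],
  [[0, -4, 3], -3, 0],
  [[0, -5, 0], -4, 0],
  [[0, -5, 0], -4, 0],
])

```text
time: 21.45
position: [0.4851, 0.1725, 0.3099]
tool_rot: [0.648, 0.761, 0.015, 0.03]
ft_force: [2.1, -0.6, -0.5]
grip_width: 0.0548
```

```bash
python3 st.py 0
python3 - <<'E'
from rig import cams
from fit import *
c=cams.camera("scene");rp=np.load("rackpose.npy")
q=proj(c,[[.5,.28,.1]])[0].astype(int);o=np.array([q[0]-90,max(q[1]-70,0)])
im=cv2.resize(c["pixels"][o[1]:o[1]+120,o[0]:o[0]+160,::-1],(800,600),interpolation=cv2.INTER_CUBIC)
for y,w,h in((-.044,.130,.112),(0,.155,.130)):
    P=np.array([[s*w/2,y+d*.006,.015+h] for s,d in((-1,-1),(1,-1),(1,1),(-1,1))])
    q=((proj(c,world(rp,P))-o)*5+2).astype(int);cv2.polylines(im,[q],True,(0,255,0),1)
cv2.imwrite("pics/s2.png",im)
E
```

```text
t 21.45 pos [0.4851 0.1725 0.3099] jaw deg 99.08 f [ 2.1 -0.6 -0.5] M [0.03 0.05 0.  ] w 0.0548 q6 -1.58
tool z tilt [ 3.73 -0.97] target [0.484  0.3165] move cm [-0.11 14.4 ] in rack mm x,y 53.1 133.9 spin 12.99
```

View pics/s2.png

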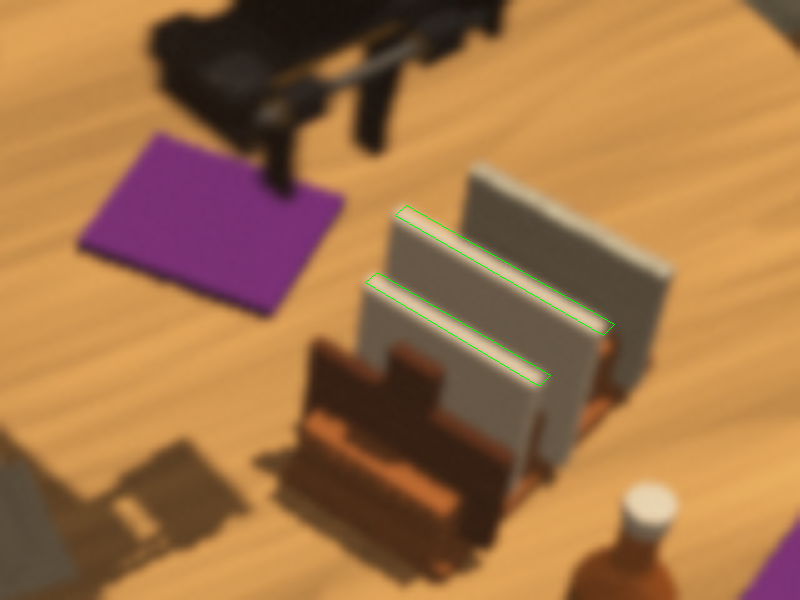

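Both drawn outlines lie on the boards' top edges at (460,330) and (505,270): small and medium are seated, and the tray and paddle are in place. Now the large one.

Emit:
carry_out([
  [[0.1, -5, 0], -2, 0],
  [[0.1, -5, 0], -2, 0],
  [[0.1, -5, 0], -2, 0],
  [[0.1, -5, 0], -2, 0],
  [[0.1, -5, 0], -2, 0],
  [[0.1, -5, 0], -1, 0],
  [[0.1, -5, 0], -1, 0],
  [[0, -5, 0], -1, 0],
  [[0, -5, 0], 0, 0],
  [[0, -5, 0], 0, 0],
], squeeze=12)

```text
time: 22.5
position: [0.4914, -0.3279, 0.313]
tool_rot: [0.734, 0.678, 0.012, 0.034]
ft_force: [-0.1, 0.1, 0.3]
grip_width: 0.0869
```

```bash
python3 -c "
from rig import cams
[cams.camera('wrist') for i in range(3)]";python3 st.py 44
```

```text
t 22.65 pos [ 0.4914 -0.3292  0.3125] jaw deg 85.16 f [ 0.   1.7 -0.3] M [0.08 0.06 0.05] w 0.0869 q6 -2.28
tool z tilt [ 3.66 -2.  ] target [0.4675 0.3573] move cm [-2.39 68.65] in rack mm x,y 235.8 645.2 spin 26.91
```

Emit:
carry_out([
  [[0, -3.5, 0], 0.8, 0],
  [[0.2, -2.8, -1.0], 0, 0],
  [[0, 0, -2], 0, 0],
  [[0, 0, -2], 0, 0],
  [[0, 0, -2], 0, 0],
  [[0, 0, -2], 0, 0],
  [[0, 0, -2], 0, 0],
  [[0, 0, -1.5], 0, 0],
])

```text
time: 23.45
position: [0.4967, -0.3827, 0.1861]
tool_rot: [0.728, 0.685, 0.015, 0.033]
ft_force: [-0.5, 0.7, 0.1]
grip_width: 0.0872
```

```bash
python3 -c "
from rig import cams
[cams.camera('wrist') for i in range(3)]";python3 st.py 44
```

```text
t 23.6 pos [ 0.4966 -0.383   0.1865] jaw deg 86.5 f [ 0.4 -0.4  0.5] M [ 0.04  0.02 -0.01] w 0.087 q6 -2.38
tool z tilt [ 3.77 -1.56] target [0.4675 0.3573] move cm [-2.91 74.03] in rack mm x,y 251.2 697.0 spin 25.58
```

Emit:
carry_out([
  [[-0.3, -1.2, 0], -0.5, 0],
  [[0, 0, -1.3], 0, 0],
  [[0, 0, -1.3], 0, 0],
  [[0, 0, -1.3], 0, 0],
  [[0, 0, -1.0], 0, 0.2],
])

```text
time: 24.1
position: [0.4959, -0.3974, 0.1394]
tool_rot: [0.73, 0.682, 0.014, 0.038]
ft_force: [-0.3, -0.4, 0.5]
grip_width: 0.084
```

```bash
python3 -c "
from rig import cams
[cams.camera('wrist') for i in range(3)]";python3 st.py 44
```

```text
t 24.25 pos [ 0.4957 -0.3971  0.1394] jaw deg 86.01 f [-0.5  0.   0.5] M [-0.02  0.02 -0.04] w 0.0746 q6 -2.39
tool z tilt [ 4.09 -1.96] target [0.4675 0.3573] move cm [-2.83 75.44] in rack mm x,y 257.3 709.7 spin 26.06
```

Emit:
carry_out([
  [[-0.2, 0.1, -0.5], 0, 1],
], squeeze=12)

```text
time: 24.35
position: [0.4946, -0.3969, 0.1351]
tool_rot: [0.73, 0.682, 0.014, 0.038]
ft_force: [0.3, -0.4, -0.1]
grip_width: 0.0683
```

```bash
python3 -c "
from rig import cams
[cams.camera('wrist') for i in range(18)]";python3 st.py 44
```

```text
t 25.25 pos [ 0.494  -0.3964  0.1349] jaw deg 86.0 f [-0.5  0.8  4.6] M [ 0.35  0.11 -0.  ] w 0.0357 q6 -2.4
tool z tilt [ 4.12 -1.99] target [0.4675 0.3573] move cm [-2.65 75.36] in rack mm x,y 258.7 708.3 spin 26.07
```

Emit:
carry_out([
  [[0, -0.3, 0.4], 0, 1],
  [[0, -0.3, 0.4], 0, 1],
  [[0, -0.3, 0.5], 0, 1],
  [[0, -0.3, 0.5], 0, 1],
  [[0, 0, 0.8], 0, 1],
  [[0, 0, 1], 0, 1],
  [[0, 0, 1.5], 0, 1],
  [[0, 0, 2], 0, 1],
  [[0, 0, 3], 0, 1],
  [[0, 0, 3], 0, 1],
], squeeze=20)

```text
time: 26.25
position: [0.4839, -0.3819, 0.253]
tool_rot: [0.732, 0.681, 0.024, 0.003]
ft_force: [-0.5, -0.4, -3.0]
grip_width: 0.0119
```

```bash
python3 st.py 44
```

```text
t 26.25 pos [ 0.4839 -0.3819  0.253 ] jaw deg 85.85 f [-0.5 -0.4 -3. ] M [-0.41  0.    0.04] w 0.0119 q6 -2.39
tool z tilt [2.26 1.6 ] target [0.4675 0.3573] move cm [-1.64 73.92] in rack mm x,y 262.6 691.2 spin 26.22
```

Emit:
carry_out([
  [[0, 1, 4], 1, 1],
  [[0, 2.5, 4], 1, 1],
  [[0, 4.5, 1.5], 2, 1],
  [[0, 4.8, 0.5], 2, 1],
  [[0, 5, 0], 2, 1],
  [[0, 5, 0], 2, 1],
  [[0, 5, 0], 2, 1],
  [[0, 5, 0], 2, 1],
  [[0, 5, 0], 2, 1],
  [[0, 5, 0], 2, 1],
], squeeze=30)

```text
time: 27.25
position: [0.4856, 0.0346, 0.3708]
tool_rot: [0.616, 0.787, 0.017, 0.03]
ft_force: [2.5, 0.1, -2.8]
grip_width: 0.0115
```

```bash
python3 st.py 44
```

```text
t 27.25 pos [0.4856 0.0346 0.3708] jaw deg 103.81 f [ 2.5  0.1 -2.8] M [0.09 0.02 0.01] w 0.0115 q6 -1.97
tool z tilt [ 3.95 -0.62] target [0.4675 0.3573] move cm [-1.81 32.26] in rack mm x,y 104.4 305.8 spin 8.26
```

Emit:
carry_out([
  [[-0.3, 4.5, 0], 1.5, 1],
  [[-0.3, 4.5, 0], 1.5, 1],
  [[-0.3, 4.5, 0], 1.5, 1],
  [[-0.3, 4.5, 0], 1.5, 1],
  [[-0.2, 4, 0], 1, 1],
  [[-0.2, 3, 0], 0.5, 1],
  [[0, 1.5, 0], 0, 1],
  [[0, 0.7, 0], 0, 1],
])

```text
time: 28.05
position: [0.4731, 0.3172, 0.3774]
tool_rot: [0.557, 0.829, 0.024, 0.045]
ft_force: [0.2, 0.3, -3.1]
grip_width: 0.012
```

```bash
python3 -c "
from rig import cams
[cams.camera('wrist') for i in range(3)]";python3 st.py 44
```

```text
t 28.2 pos [0.4729 0.3155 0.3771] jaw deg 112.01 f [-0.3 -0.8 -2.8] M [ 0.05  0.12 -0.01] w 0.0122 q6 -1.53
tool z tilt [ 5.72 -0.67] target [0.4675 0.3573] move cm [-0.54  4.18] in rack mm x,y 10.7 40.7 spin 0.06
```

Emit:
carry_out([
  [[0, 0, 4.5], 0, 1],
  [[0, 0, 4.5], 0, 1],
  [[0, 0, 0], 0, 1],
  [[0, 0, -0.6], 0, 1],
  [[0, 0, -0.6], 0, 1],
  [[0, 0, -0.6], 0, 1],
  [[0, 0, -0.6], 0, 1],
  [[0, 0, -0.6], 0, 1],
  [[0, 0, -0.6], 0, 1],
  [[0, 0, -0.6], 0, 1],
])

```text
time: 29.2
position: [0.4704, 0.3049, 0.4155]
tool_rot: [0.562, 0.826, 0.013, 0.042]
ft_force: [0.4, -0.1, -2.9]
grip_width: 0.012
```

```bash
python3 st.py 44
```

```text
t 29.2 pos [0.4704 0.3049 0.4155] jaw deg 111.47 f [ 0.4 -0.1 -2.9] M [0.08 0.15 0.03] w 0.012 q6 -1.54
tool z tilt [ 4.83 -1.48] target [0.4675 0.3573] move cm [-0.29  5.23] in rack mm x,y 17.0 49.6 spin 0.6
```

Emit:
carry_out([
  [[-0.4, 2.5, -0.5], 0.5, 1],
  [[-0.4, 2.0, -0.5], 0, 1],
  [[-0.2, 0.8, -0.5], 0, 1],
  [[0, 0.2, -0.8], 0, 1],
  [[0, 0, -1.0], 0, 1],
  [[0, 0, -1.0], 0, 1],
])

```text
time: 29.8
position: [0.4605, 0.3605, 0.368]
tool_rot: [0.558, 0.829, 0.012, 0.043]
ft_force: [-0.1, 0.6, -2.9]
grip_width: 0.0118
```

```bash
cat >> st.py <<'E'
if len(sys.argv)>2:
    L=float(sys.argv[2])/1000;z=-m[2,2]
    for k in(0.5,.85,1):
        d=t-(g+m[:2,2]*L*k);print("board frac",k,"rack err mm x,y",(d@ex*1e3).round(1),(d@ey*1e3).round(1),"cm",(d*100).round(2))
    v=m[:2,2];print("tilt deg ex,ey",np.degrees([v@ex,v@ey]).round(2))
E
python3 -c "
from rig import cams
[cams.camera('wrist') for i in range(3)]";python3 st.py 44 155
```

```text
t 29.95 pos [0.4602 0.3601 0.3677] jaw deg 111.94 f [ 0.6  0.  -2.8] M [0.08 0.12 0.04] w 0.0118 q6 -1.44
tool z tilt [ 4.72 -1.63] target [0.4675 0.3573] move cm [ 0.73 -0.28] in rack mm x,y 5.7 -5.4 spin 0.14
board frac 0.5 rack err mm x,y 0.6 -0.9 cm [ 0.09 -0.06]
board frac 0.85 rack err mm x,y -2.9 2.2 cm [-0.35  0.09]
board frac 1 rack err mm x,y -4.4 3.5 cm [-0.54  0.16]
tilt deg ex,ey [ 3.76 -3.29]
```

Emit:
carry_out([
  [[-0.15, 0.2, -1.2], 0, 1],
  [[0, 0, -1.2], 0, 1],
  [[0, 0, -1.2], 0, 1],
  [[0, 0, -1.2], 0, 1],
  [[0, 0, -1.2], 0, 1],
  [[0, 0, -1.2], 0, 1],
  [[0, 0, -1.2], 0, 1],
  [[0, 0, -1.2], 0, 1],
  [[0, 0, -1.0], 0, 1],
])

```text
time: 30.85
position: [0.4592, 0.361, 0.254]
tool_rot: [0.559, 0.828, 0.012, 0.043]
ft_force: [0.3, -0.1, -2.3]
grip_width: 0.0116
```

```bash
python3 -c "
from rig import cams
[cams.camera('wrist') for i in range(3)]";python3 st.py 44 155
```

```text
t 31.0 pos [0.459  0.3609 0.2544] jaw deg 111.83 f [ 0.2 -0.4 -2.8] M [0.12 0.1  0.01] w 0.0116 q6 -1.41
tool z tilt [ 4.81 -1.62] target [0.4675 0.3573] move cm [ 0.85 -0.36] in rack mm x,y 6.5 -6.6 spin 0.24
board frac 0.5 rack err mm x,y 1.3 -2.1 cm [ 0.2  -0.14]
board frac 0.85 rack err mm x,y -2.3 1.1 cm [-0.26  0.01]
board frac 1 rack err mm x,y -3.9 2.4 cm [-0.45  0.08]
tilt deg ex,ey [ 3.85 -3.31]
```

Emit:
carry_out([
  [[-0.05, 0.15, -0.7], 0.2, 1],
  [[0, 0, -0.8], 0, 1],
  [[0, 0, -0.8], 0, 1],
  [[0, 0, -0.8], 0, 1],
  [[0, 0, -0.6], 0, 1],
])

```text
time: 31.5
position: [0.4603, 0.3637, 0.2173]
tool_rot: [0.557, 0.829, 0.015, 0.044]
ft_force: [-0.7, 0.4, -3.8]
grip_width: 0.0119
```

```bash
python3 -c "
from rig import cams
[cams.camera('wrist') for i in range(2)]";python3 st.py 44 155
```

```text
t 31.6 pos [0.4598 0.3633 0.2168] jaw deg 112.04 f [-0.9 -0.3 -2.1] M [ 0.1   0.12 -0.02] w 0.0117 q6 -1.41
tool z tilt [ 5.07 -1.46] target [0.4675 0.3573] move cm [ 0.77 -0.61] in rack mm x,y 4.8 -8.5 spin 0.03
board frac 0.5 rack err mm x,y -0.8 -4.1 cm [ 0.08 -0.41]
board frac 0.85 rack err mm x,y -4.7 -1.0 cm [-0.4  -0.27]
board frac 1 rack err mm x,y -6.4 0.3 cm [-0.6  -0.21]
tilt deg ex,ey [ 4.14 -3.26]
```

Emit:
carry_out([
  [[-0.2, -0.15, -0.5], 0, 1],
  [[0, 0, -0.6], 0, 1],
  [[0, 0, -0.6], 0, 1],
  [[0, 0, -0.5], 0, 1],
])

```text
time: 32.0
position: [0.4585, 0.3621, 0.1943]
tool_rot: [0.557, 0.829, 0.015, 0.045]
ft_force: [0.6, 0.1, -2.0]
grip_width: 0.0117
```

```bash
python3 -c "
from rig import cams
[cams.camera('wrist') for i in range(2)]";python3 st.py 44 155
```

```text
t 32.1 pos [0.4581 0.3619 0.1939] jaw deg 112.04 f [-0.4  0.1 -3.2] M [ 0.02  0.08 -0.01] w 0.0118 q6 -1.4
tool z tilt [ 5.13 -1.43] target [0.4675 0.3573] move cm [ 0.94 -0.46] in rack mm x,y 7.0 -7.8 spin 0.03
board frac 0.5 rack err mm x,y 1.3 -3.4 cm [ 0.25 -0.27]
board frac 0.85 rack err mm x,y -2.7 -0.3 cm [-0.24 -0.13]
board frac 1 rack err mm x,y -4.4 1.0 cm [-0.45 -0.07]
tilt deg ex,ey [ 4.22 -3.26]
```

Emit:
carry_out([
  [[0, 0, -0.5], 0, 1],
  [[0, 0, -0.4], 0, 1],
  [[0, 0, -0.4], 0, 1],
])

```text
time: 32.4
position: [0.4591, 0.3619, 0.1809]
tool_rot: [0.557, 0.829, 0.015, 0.045]
ft_force: [-0.2, -1.0, -2.3]
grip_width: 0.0118
```

```bash
python3 -c "
from rig import cams
[cams.camera('wrist') for i in range(1)]";python3 st.py 44 155
```

```text
t 32.45 pos [0.4587 0.3617 0.1801] jaw deg 112.07 f [ 0.2 -0.5 -3.5] M [-0.03  0.02  0.01] w 0.0117 q6 -1.4
tool z tilt [ 5.21 -1.46] target [0.4675 0.3573] move cm [ 0.88 -0.44] in rack mm x,y 6.5 -7.4 spin -0.0
board frac 0.5 rack err mm x,y 0.7 -2.9 cm [ 0.17 -0.24]
board frac 0.85 rack err mm x,y -3.4 0.2 cm [-0.32 -0.11]
board frac 1 rack err mm x,y -5.1 1.6 cm [-0.53 -0.05]
tilt deg ex,ey [ 4.28 -3.31]
```

Emit:
carry_out([
  [[0, 0, -0.4], 0, 1],
  [[0, 0, -0.4], 0, 1],
])

```text
time: 32.65
position: [0.4591, 0.3616, 0.172]
tool_rot: [0.557, 0.829, 0.015, 0.045]
ft_force: [-0.4, -0.8, -2.8]
grip_width: 0.0121
```

```bash
python3 -c "
from rig import cams
[cams.camera('wrist') for i in range(1)]";python3 st.py 44 155
```

```text
t 32.7 pos [0.4589 0.3614 0.1713] jaw deg 112.09 f [ 0.4 -0.7 -4. ] M [-0.15 -0.1  -0.  ] w 0.0115 q6 -1.4
tool z tilt [ 5.23 -1.5 ] target [0.4675 0.3573] move cm [ 0.86 -0.42] in rack mm x,y 6.4 -7.1 spin -0.02
board frac 0.5 rack err mm x,y 0.6 -2.5 cm [ 0.15 -0.21]
board frac 0.85 rack err mm x,y -3.5 0.6 cm [-0.34 -0.07]
board frac 1 rack err mm x,y -5.2 2.0 cm [-0.56 -0.01]
tilt deg ex,ey [ 4.28 -3.35]
```

Emit:
carry_out([
  [[0, 0, -0.3], 0, 1],
  [[0, 0, -0.3], 0, 1],
])

```text
time: 32.9
position: [0.4593, 0.3613, 0.1651]
tool_rot: [0.557, 0.829, 0.015, 0.046]
ft_force: [1.2, -0.9, -2.4]
grip_width: 0.0116
```

```bash
python3 -c "
from rig import cams
[cams.camera('wrist') for i in range(1)]";python3 st.py 44 155
```

```text
t 32.95 pos [0.4591 0.3612 0.1647] jaw deg 112.11 f [ 1.6 -2.  -3.7] M [-0.23 -0.14  0.06] w 0.0116 q6 -1.39
tool z tilt [ 5.24 -1.52] target [0.4675 0.3573] move cm [ 0.84 -0.4 ] in rack mm x,y 6.3 -6.8 spin -0.04
board frac 0.5 rack err mm x,y 0.5 -2.2 cm [ 0.13 -0.19]
board frac 0.85 rack err mm x,y -3.6 1.0 cm [-0.37 -0.05]
board frac 1 rack err mm x,y -5.3 2.3 cm [-0.58  0.02]
tilt deg ex,ey [ 4.28 -3.38]
```

Emit:
carry_out([
  [[0.03, -0.1, -0.3], 0, 1],
  [[0, 0, -0.3], 0, 1],
])

```text
time: 33.15
position: [0.4609, 0.3613, 0.16]
tool_rot: [0.557, 0.829, 0.017, 0.046]
ft_force: [-4.5, -1.8, 23.2]
grip_width: 0.0118
```

```bash
python3 -c "
from rig import cams
[cams.camera('wrist') for i in range(1)]";python3 st.py 44 155
```

```text
t 33.2 pos [0.4607 0.3612 0.1601] jaw deg 112.07 f [ 0.4 -0.9  4. ] M [-0.25  0.09  0.  ] w 0.0122 q6 -1.39
tool z tilt [ 5.42 -1.39] target [0.4675 0.3573] move cm [ 0.68 -0.39] in rack mm x,y 4.9 -6.2 spin -0.0
board frac 0.5 rack err mm x,y -1.2 -1.7 cm [-0.05 -0.2 ]
board frac 0.85 rack err mm x,y -5.5 1.4 cm [-0.56 -0.07]
board frac 1 rack err mm x,y -7.3 2.8 cm [-0.78 -0.02]
tilt deg ex,ey [ 4.5  -3.32]
```

Floor contact at z = 0.160, with one corner first. Loosen to 3 N, let it settle, then open narrowly and rise.

Emit:
carry_out([
  [[0, 0, 0], 0, 1],
  [[0, 0, -0.2], 0, 1],
  [[0, 0, -0.2], 0, 1],
  [[0, 0, 0], 0, 0.84],
  [[0, 0, 0], 0, 0.8],
  [[0, 0, 0], 0, 0.74],
  [[0, 0, 0], 0, 0.72],
  [[0, 0, 0], 0, 0.72],
], squeeze=3)

```text
time: 34.0
position: [0.4615, 0.3625, 0.1569]
tool_rot: [0.557, 0.829, 0.018, 0.046]
ft_force: [-0.8, -0.7, -0.9]
grip_width: 0.0232
```

```bash
python3 st.py 44 155
```

```text
t 34.0 pos [0.4615 0.3625 0.1569] jaw deg 112.01 f [-0.8 -0.7 -0.9] M [ 0.07  0.11 -0.04] w 0.0232 q6 -1.39
tool z tilt [ 5.57 -1.2 ] target [0.4675 0.3573] move cm [ 0.6  -0.53] in rack mm x,y 3.6 -7.1 spin 0.06
board frac 0.5 rack err mm x,y -2.8 -2.8 cm [-0.15 -0.36]
board frac 0.85 rack err mm x,y -7.2 0.2 cm [-0.68 -0.25]
board frac 1 rack err mm x,y -9.1 1.5 cm [-0.9 -0.2]
tilt deg ex,ey [ 4.71 -3.21]
```

Emit:
carry_out([
  [[-0.1, 0, 1], 0, 0.72],
  [[-0.1, 0, 1], 0, 0.72],
  [[-0.2, 0, 2], 0, 0.72],
  [[-0.3, 0, 3.5], 0, 0.72],
  [[0, 0, 4.5], 0, 0.72],
  [[-1, 3, 3], 0, 0.72],
  [[-1, 4.5, 0], 0, 0.72],
  [[-1, 4.5, 0], 0, 0.72],
  [[-1, 4.5, 0], 0, 0.72],
  [[0, 0, 0], 0, 0.72],
])

```text
time: 35.0
position: [0.4112, 0.532, 0.3248]
tool_rot: [0.56, 0.827, 0.024, 0.046]
ft_force: [0.3, -1.3, -0.1]
grip_width: 0.0242
```

```bash
python3 st.py 44
python3 - <<'E'
from rig import cams
from fit import *
rp=np.load("rackpose.npy");ims=[]
for n,z in(("scene",4),("top",4)):
    c=cams.camera(n);q=proj(c,world(rp,np.array([[0,0,.1]])))[0].astype(int);o=np.array([q[0]-50,max(q[1]-60,0)])
    im=cv2.resize(c["pixels"][o[1]:o[1]+120,o[0]:o[0]+100,::-1],(400,480),interpolation=cv2.INTER_CUBIC)
    for y,w,h in((-.044,.130,.112),(0,.155,.130),(.044,.18,.15)):
        P=np.array([[s*w/2,y+d*.006,.015+h] for s,d in((-1,-1),(1,-1),(1,1),(-1,1))])
        q=((proj(c,world(rp,P))-o)*4+1.5).astype(int);cv2.polylines(im,[q],True,(0,255,0),1)
    ims.append(im)
cv2.imwrite("pics/e1.png",np.hstack(ims))
E
```

```text
t 35.0 pos [0.4112 0.532  0.3248] jaw deg 111.71 f [ 0.3 -1.3 -0.1] M [ 0.03  0.11 -0.  ] w 0.0242 q6 -1.15
tool z tilt [ 5.97 -0.66] target [0.4675 0.3573] move cm [  5.63 -17.47] in rack mm x,y -13.5 -183.0 spin 0.37
```

View pics/e1.png

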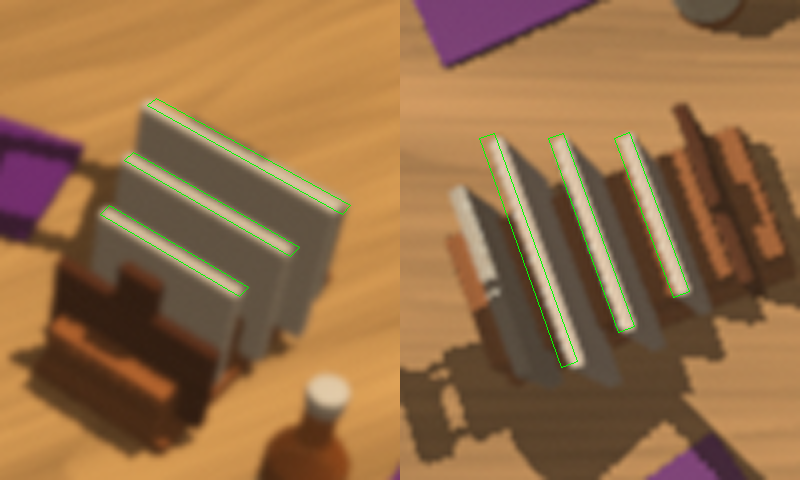

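All three top edges lie on the predicted seated outlines in both views. The arm is clear and at rest, so I hand in.

```bash
python3 -c "
from rig import robot
print(robot.hand_in())"
```

```text
the job is handed in; nothing more can be done
None
```

All three white boards stand upright in the middle slots: large next to the tray, medium in the centre, small next to the paddle. I handed the job in at about 35 s of the 72 s allowed; no verdict was reported.

I gripped each board by its upper edge with the tool vertical and drew it up along its stand. Once upright it went slowly into its slot, and I opened the fingers only slightly to release it.

**Final check:** in the scene and top pictures, each board's top edge lay within about 2–3 mm of where it should be when seated. The tray and paddle were standing in place. The bowl, bottle and mug showed no sign of being touched in the views I had, but I did not measure their positions again.

**What went less well:**
- **Tool tilt:** the tool slowly drifted out of vertical, to nearly 6° by the end. The large board therefore touched down one corner first and may lean slightly within the slot's clearance.
- **Slip in the grip:** the small board ended up gripped about 18 mm nearer its top edge than planned, but it reached the slot floor.
- **Contact force:** touchdown showed wrist-force readings of up to about 35 N, against the 120 N limit.

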